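# Vent the vacuum bowl and take off its lid

## Robot

A 6-joint arm with a two-finger parallel gripper is mounted at the origin on a cart in front of the work surface, level with it; the furniture and walls round the work are solid. World frame = base frame: x ahead of the robot, y to its left, z up, the work surface at z = 0. Lengths are in m, angles in degrees, forces in N, time in s.
With the tool pointing down it reaches from about 0.375 to 0.9 m from the base axis. Payload 3.1 kg.
Tool frame: the origin (TCP) lies at the very end of the fingers, on their centre line; the grasp point (between the pads) lies robot.grasp_offset behind it (robot.grasp_offset is the distance from the TCP to the grasp point, in m); z points along the fingers, y is the direction in which the jaws open and shut (so a half turn about z gives the same grasp; the last joint's range is limited). The gripper opens to 85 mm and grips with 20 to 120 N. Pads are 22 mm wide; open, the fingers measure 114 mm over their backs; the gripper's body (76 mm by 85 mm) begins 54 mm behind the grasp point. The pads swing forward as they close: fully open they stand 13 mm farther back than shut.
Start: joints at [-83.738, 30.224, 82.088, -0, 67.689, -10.227], TCP at [0.177, -0.599, 0.231] pointing down, gripper open.
Joint ranges: [-176.69, 176.69], [-43.24, 126.21], [12.49, 139.97], [-82, 262], [0, 151.66], [-163.58, 163.58]. Speed limits (degrees/s): [159.86, 159.86, 180, 180, 180, 180].

## Interface

Orientations are given as a 3x3 rotation matrix whose columns are the frame's x, y, z axes.
In Python, from plant import readout, optics, order, robot gives the robot as it stands.
- The arm moves only by the tool drive_tool, never from a script. Its argument "steps" is a list that holds one entry, the list of rows, each a list of 7 numbers: the turn, a rotation vector about the tool's x, y, z in rad, then the shift along the tool's x, y, z in mm, then the gripper command: -1 is shut, 1 is fully open, values between are in proportion. In form: [[[ax, ay, az, dx, dy, dz, grip], ...]]. A call has 1 to 20 rows; each row shifts and turns the commanded pose from where the row before left it, along the tool's axes as they then stand; what a row does not reach is not made up. A row lasts 1/12 s, in which the tool goes at most 41.7 mm and 7.16 degrees, less where a joint would pass 70% of its speed; a pose out of reach is approached as far as the arm can. A call is refused whole if a number of a shift passes 41.7 or a number of a turn 0.125, either way. A call with a gripper value outside its range is refused whole. The fingers move at their own pace and stop on an object; "force" is the grip in N (left out, the last holds). Time passes only in rows, so rows that do not move let the fingers close. It gives the time, the measured TCP pose, the force and the opening at its end, in the units of the state.
- readout.get_state(): the state, without advancing time (a new reading comes with each control period).
- optics.grab_frame(name): name is "side" or "top"; returns (picture, depth): 384x512x3 uint8, red, green, blue; 384x512 float32, m along the optical axis (not along the pixel's ray), 0 where there is no reading.
- optics.calibration(name): a dict with "intrinsics" (3x3 intrinsics, pixels), "extrinsics" (4x4, takes a point from world to camera coordinates). Camera axes: x right, y up, looking along -z (the intrinsics and any distortion apply to the point x, -y, -z); pixel columns grow to the right and rows downward; lengths in m; the calibration is good to about 2 mm. A picture is of the moment at which its call begins. calibration takes no time and is no camera call.
- order.job_done(): hands the job in, once; it reports no verdict.
The state is a dict: "time_s": time; "q": joint angles; "qvel": joint speeds; "tau": joint torques, N m; "tool_pos": TCP position; "orientation": TCP orientation; "wrist_force": force on the tool from outside, world axes, zero at the start; "wrist_torque": the same for the moment, N m; "opening": opening from 0.0 (shut) to 1.0 (fully open).
Only numpy, scipy, OpenCV 4.12 (cv2) and the standard library are available. Lean on these libraries where they do the work, as an engineer would, in place of code of your own. Each camera call takes 0.05 s, during which the arm holds its last target.

## Task

The glass bowl with the two lemons is sealed under vacuum. Let the air in by turning the vent tap on the sloping shoulder of its lid fully open, a quarter turn counter-clockwise as you face the tap, then lift the lid off by its centre knob and set it down, right way up, on the middle of the cutting board without dropping it. Leave the bowl standing where it is and do not disturb the things around.

Things in the scene. Friction and masses are not known exactly. Their poses are not given: they have to be found in the camera images.
- vent_tap (a joint): Vent tap angle: 0 = shut (wing level, crosswise), 1.57 = fully open at its stop (wing along the slope). Grows counter-clockwise seen facing the tap (right-hand rule about its outward axis). Starts at 0 to 0.2; light friction (0.05 N m), stays where left. Vacuum holds the lid hard until the tap is past about 1.0 (pulling lifts the whole bowl); then the lid is loose.
- tap_grip (a point): Grip point of the vent tap: on its axis, mid-wing. Wing: steel bar 56 mm long, 14 thick, 28 high. z = tap axis, outward and up, 35 deg from vertical, leaning away from the lid's centre; y = along the 56 mm length; x = across the 14 mm. Turns with the tap. Wing top 12 mm outward of this point, underside 16 mm inward; under it a thin stem, then a 32 mm wide boss 29 mm inward.
- lid: White domed lid, 154 mm across, about 0.4 kg, steel knob in the centre, vent tap on its sloping shoulder 58 mm from the axis, on the lid's -x side, which faces roughly the robot. Origin: centre of the flange's underside, level with the bowl's rim; z up. A plug 114 mm wide reaches 22 mm down into the bowl's mouth (122 mm wide); on a flat surface the lid stands on it, origin 22 mm up.
- lid_knob (a point): Point to grip the lid's centre knob: on its axis, 52 mm above the lid's origin. The knob is an upright round steel cylinder 29 mm across; its top is 15 mm above this point, the lid's dome 21 mm below it. Axes as the lid's.
- bowl: Heavy round clear glass bowl, 153 mm across, 110 mm high, about 1.8 kg, loose on the worktop, two lemons inside. Origin: centre of its underside, z up.
- board: Brown wooden cutting board lying flat on the worktop, 170 mm (its x) by 250 mm (its y), 21 mm thick, loose. Origin: centre of its underside. It lies to the left or to the right of the bowl, its long side pointing roughly away from the robot.
- mug: Bystander: white spotted mug, 91 mm high. Origin: centre of its underside.
- shaker: Bystander: salt shaker, 44 mm across, 90 mm high. Origin: centre of its underside.
- spice: Bystander: squat spice jar, 68 mm across, 72 mm high. Origin: centre of its underside.

How it is judged:
By the outcome, as a careful person would: the job done as asked, in the order asked, and still so for the second after the job is handed in, with the robot touching nothing.
It also fails if it takes over 53 s, if anything falls off the work surface, if the arm or the gripper's body presses on something with over 40 N, if the wrist force passes 120 N, or if a joint passes its speed limit or range.

## Working session

There is one attempt and no reset: what is moved stays moved. The work goes in short steps, Python scripts to look and compute and a tool call to move; the robot and the scene stay as the last step left them, time stands still between calls to the robot, and variables do not carry over. Pictures are saved under pics/ and viewed, and the job is handed in when it is done.

Besides the shell and the picture viewer there is one more tool, called after "Emit:" in YAML: its name, and indented under it one key for each argument. drive_tool: Moves the arm, as the interface text tells. Its arguments: {"type":"object","properties":{"steps":{"type":"array","items":{"type":"array","items":{"type":"array","items":{"type":"number"}}}},"force":{"type":"number"}},"required":["steps"]}

```bash
ls; mkdir -p pics; python3 - <<'E'
from plant import readout, optics, order, robot
import cv2,numpy as np
s=readout.get_state(); print(s); print([a for a in dir(robot) if a[0]!='_'], robot.grasp_offset)
for n in("side","top"):
    p,d=optics.grab_frame(n); cv2.imwrite(f"pics/{n}0.png",p[:,:,::-1]); np.savez(f"{n}0.npz",p=p,d=d); print(n,optics.calibration(n))
E
```

```text
pics
{'time_s': 0.0, 'q': array([-8.37391718e+01,  3.02803816e+01,  8.21573150e+01,  6.24033571e-04,
        6.76887522e+01, -1.02267575e+01]), 'qvel': array([-0.05447603,  0.05792905, -0.14208334,  0.02108885,  0.08109635,
       -0.03026085]), 'tau': array([-9.24420237e-04, -4.42359102e+01, -1.78027207e+01, -4.00850140e-04,
        8.36447318e-03, -2.64303779e-07]), 'tool_pos': array([ 0.17733659, -0.59856104,  0.23031328]), 'orientation': array([[ 9.58882473e-01,  2.83803364e-01, -2.30661904e-04],
       [ 2.83803174e-01, -9.58880045e-01,  2.19488158e-03],
       [ 4.01737680e-04, -2.17009605e-03, -9.99997565e-01]]), 'wrist_force': array([-0.55806332, -0.4538996 , -0.52721322]), 'wrist_torque': array([-0.00746638,  0.03776511, -0.01921968]), 'opening': 1.0019542836701865}
['MotionError', 'grasp_offset'] 0.0187
side {'intrinsics': array([[373.94287918,   0.        , 251.21558132],
       [  0.        , 373.94287918, 195.04854397],
       [  0.        ,   0.        ,   1.        ]]), 'extrinsics': array([[-0.98375407,  0.17830318,  0.02087837,  0.61871441],
       [-0.09545094, -0.61800809,  0.78035576, -0.01233714],
       [ 0.15204291,  0.7656853 ,  0.62498718, -1.30361987],
       [ 0.        ,  0.        ,  0.        ,  1.        ]])}
top {'intrinsics': array([[454.52185463,   0.        , 264.75834598],
       [  0.        , 454.52185463, 188.0234076 ],
       [  0.        ,   0.        ,   1.        ]]), 'extrinsics': array([[-0.02878873, -0.99958269,  0.00237988,  0.05800756],
       [ 0.99574463, -0.02846951,  0.08764775, -0.62398544],
       [-0.08754342,  0.00489302,  0.99614869, -1.30452718],
       [ 0.        ,  0.        ,  0.        ,  1.        ]])}
```

View pics/side0.png

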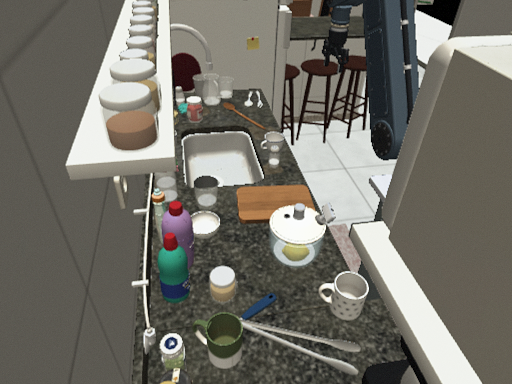

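View pics/top0.png

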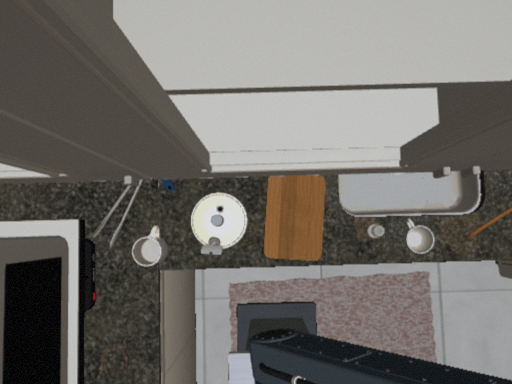

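The top view shows the lid at about (218,220), the knob at (217,220) and the tap wing at (211,245). The board is at (295,218), to the right of the bowl, and the mug is at (148,250). The arm is at the bottom, and a wall cupboard overhangs the far side.

```bash
cat > h.py <<'E'
import numpy as np,cv2
from plant import readout, optics
def cloud(n,d):
    c=optics.calibration(n);K=c['intrinsics'];E=np.array(c['extrinsics'])
    v,u=np.mgrid[:d.shape[0],:d.shape[1]]
    X=np.stack([(u-K[0,2])/K[0,0]*d,-(v-K[1,2])/K[1,1]*d,-d],-1)
    return (X-E[:3,3])@E[:3,:3]
def proj(n,P):
    c=optics.calibration(n);K=c['intrinsics'];E=np.array(c['extrinsics'])
    q=np.atleast_2d(P)@E[:3,:3].T+E[:3,3]
    return np.stack([K[0,0]*q[:,0]/-q[:,2]+K[0,2],K[1,1]*-q[:,1]/-q[:,2]+K[1,2]],-1)
E
python3 - <<'E'
from h import *
np.set_printoptions(precision=3,suppress=True)
d=np.load('top0.npz');p=d['p'];C=cloud('top',d['d'])
for (u,v) in [(217,220),(200,212),(235,230),(211,245),(204,249),(218,246),(280,218),(310,218),(295,180),(295,255),(250,220),(148,250),(376,230),(300,160),(300,130),(300,250)]:
    print((u,v),C[v,u])
pc=p[185:265,175:335]; cv2.imwrite('pics/topz.png',cv2.resize(pc[:,:,::-1],None,fx=5,fy=5,interpolation=cv2.INTER_CUBIC))
ds=np.load('side0.npz');p=ds['p'];pc=p[170:270,220:360]; cv2.imwrite('pics/sidez.png',cv2.resize(pc[:,:,::-1],None,fx=5,fy=5,interpolation=cv2.INTER_CUBIC))
S=cloud('side',ds['d'])
for (u,v) in [(299,207),(299,212),(327,213),(332,218),(290,230),(349,295),(223,285),(270,200),(120,130),(75,165)]: print('side',(u,v),S[v,u])
E
```

```text
(217, 220) [0.533 0.167 0.176]
(200, 212) [0.557 0.217 0.127]
(235, 230) [0.506 0.124 0.131]
(211, 245) [0.468 0.187 0.145]
(204, 249) [0.459 0.203 0.164]
(218, 246) [0.465 0.167 0.157]
(280, 218) [ 0.537 -0.002  0.018]
(310, 218) [ 0.534 -0.09   0.022]
(295, 180) [ 0.647 -0.05   0.021]
(295, 255) [ 0.428 -0.042  0.017]
(250, 220) [0.534 0.087 0.   ]
(148, 250) [0.454 0.39  0.001]
(376, 230) [ 0.494 -0.265  0.087]
(300, 160) [0.581 0.005 0.865]
(300, 130) [ 0.631 -0.003  0.787]
(300, 250) [ 0.442 -0.057  0.021]
side (299, 207) [0.536 0.169 0.175]
side (299, 212) [0.538 0.182 0.169]
side (327, 213) [0.462 0.188 0.16 ]
side (332, 218) [0.457 0.211 0.162]
side (290, 230) [0.566 0.206 0.131]
side (349, 295) [0.434 0.344 0.01 ]
side (223, 285) [0.756 0.308 0.073]
side (270, 200) [ 0.556 -0.055  0.019]
side (120, 130) [0.887 0.449 0.582]
side (75, 165) [0.948 0.46  0.544]
```

```bash
python3 - <<'E'
from h import *
np.set_printoptions(precision=3,suppress=True)
# fused cloud in lid area
for n in('top','side'):
    d=np.load(n+'0.npz');C=cloud(n,d['d']).reshape(-1,3);col=d['p'].reshape(-1,3)
    m=(C[:,2]>.1)&(C[:,2]<.22)&(C[:,0]>.3)&(C[:,0]<.75)&(C[:,1]>-.15)&(C[:,1]<.35)
    Q=C[m]
    # columns
    for z0,z1 in[(.108,.118),(.165,.19)]:
        k=(Q[:,2]>z0)&(Q[:,2]<z1); print(n,z0,k.sum(),Q[k].min(0) if k.any() else'',Q[k].max(0) if k.any() else'',Q[k].mean(0) if k.any() else '')
    b=(C[:,2]>.012)&(C[:,2]<.03)&(C[:,0]>.3)&(C[:,0]<.8)&(C[:,1]>-.4)&(C[:,1]<.2)&(col[:,0]>1.35*col[:,2])
    B=C[b]; r=cv2.minAreaRect((B[:,:2]*1000).astype(np.float32)); print(n,'board',b.sum(),r,B[:,2].mean())
E
```

```text
top 0.108 344 [0.458 0.094 0.109] [0.608 0.245 0.118] [0.539 0.164 0.115]
top 0.165 194 [0.445 0.154 0.165] [0.546 0.211 0.182] [0.497 0.175 0.172]
top board 4792 ((539.231689453125, -43.45403289794922), (170.08676147460938, 249.42578125), 84.7684555053711) 0.01995237395820995
side 0.108 300 [0.455 0.095 0.108] [0.61  0.245 0.118] [0.55  0.206 0.115]
side 0.165 156 [0.447 0.154 0.165] [0.548 0.211 0.179] [0.501 0.177 0.171]
side board 1968 ((540.9364013671875, -45.268165588378906), (173.66567993164062, 250.31207275390625), 85.20878601074219) 0.02002746706763591
```

View pics/topz.png

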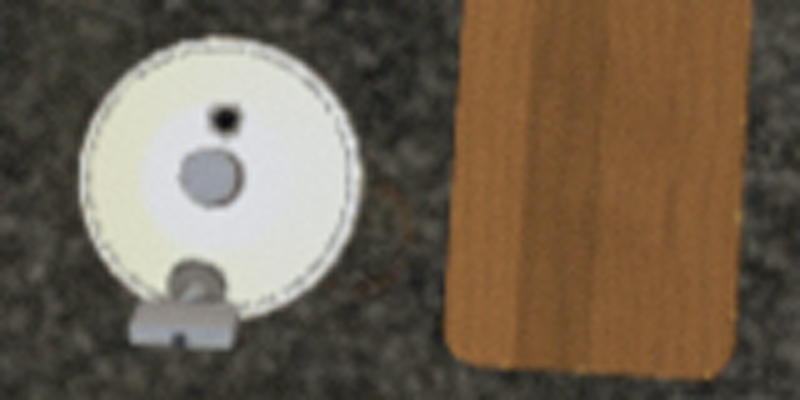

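View pics/sidez.png

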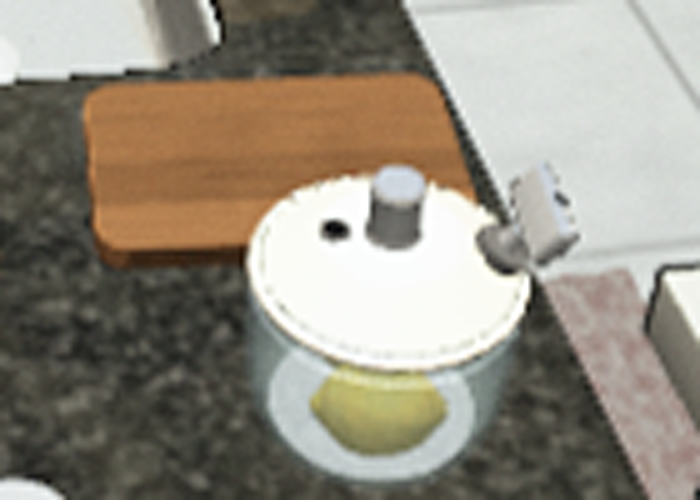

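```bash
python3 - <<'E'
from h import *
np.set_printoptions(precision=4,suppress=True)
A=[];T=[]
for n in('top','side'):
    d=np.load(n+'0.npz');C=cloud(n,d['d']).reshape(-1,3)
    k=(C[:,2]>.168)&(abs(C[:,0]-.535)<.03)&(abs(C[:,1]-.168)<.03)
    K=C[k]; t=K[K[:,2]>.172]
    print(n,'knob top',len(t),t.mean(0),t.min(0),t.max(0))
    (cx,cy),r=cv2.minEnclosingCircle((t[:,:2]*1000).astype(np.float32)); print(cx,cy,r)
    f=(C[:,2]>.107)&(C[:,2]<.121)&(abs(C[:,0]-.535)<.1)&(abs(C[:,1]-.17)<.1)
    print('flange circ',cv2.minEnclosingCircle((C[f][:,:2]*1000).astype(np.float32)), np.median(C[f][:,2]))
    k=(C[:,2]>.14)&(C[:,0]<.49)&(C[:,0]>.42)&(abs(C[:,1]-.18)<.05)
    W=C[k]; print('wing',len(W),W.mean(0),W.min(0),W.max(0)); T.append(W)
# fit box wing
W=np.vstack(T)
from scipy.optimize import least_squares
from scipy.spatial.transform import Rotation as R
c0=np.array([.537,.169])
def frame(az,th):
    # z axis leaning 35deg toward direction az
    z=np.array([np.sin(np.radians(35))*np.cos(az),np.sin(np.radians(35))*np.sin(az),np.cos(np.radians(35))])
    y0=np.cross(z,[0,0,1.]);y0/=np.linalg.norm(y0)
    x0=np.cross(y0,z)
    Rm=np.stack([x0,y0,z],1)@R.from_rotvec([0,0,th]).as_matrix()
    return Rm
def sdf(q,w):
    Rm=frame(q[0],q[1]);L=(w-q[2:5])@Rm
    lo=np.array([-.007,-.028,-.016]);hi=np.array([.007,.028,.012])
    c=(lo+hi)/2;h=(hi-lo)/2
    e=abs(L-c)-h
    return np.linalg.norm(np.maximum(e,0),axis=1)+np.minimum(e.max(1),0),L
for Wn,name in((W,'both'),(T[0],'top'),(T[1],'side')):
    best=None
    for th in(-.2,0,.1,.2):
      q0=np.array([np.pi-.3,th,*(Wn.mean(0)-[-.0,0,.003])])
      r=least_squares(lambda q:np.r_[sdf(q,Wn)[0]*1000/2, (np.arctan2(q[3]-c0[1],q[2]-c0[0])-q[0])/.03*3],q0,loss='soft_l1')
      if best is None or r.cost<best.cost:best=r
    q=best.x;print(name,len(Wn),'cost',best.cost,'az',np.degrees(q[0]),'th',np.degrees(q[1]),'c',q[2:],'rad',np.hypot(*(q[2:4]-c0)), 'az from c',np.degrees(np.arctan2(q[3]-c0[1],q[2]-c0[0])))
    e=sdf(q,Wn)[0]*1000;print(np.percentile(e,[5,25,50,75,95]))
E
```

```text
top knob top 91 [0.5321 0.1689 0.1764] [0.5176 0.156  0.1721] [0.546  0.1823 0.1824]
531.7662353515625 169.5430908203125 14.41878890991211
flange circ ((532.147216796875, 169.8485107421875), 76.82796478271484) 0.11722844649208472
wing 228 [0.4593 0.1842 0.1605] [0.4451 0.1571 0.1402] [0.4865 0.2139 0.1753]
side knob top 65 [0.5344 0.1703 0.1755] [0.5198 0.1539 0.1725] [0.5464 0.1841 0.1787]
535.0209350585938 168.7341766357422 15.425554275512695
flange circ ((531.498291015625, 169.42507934570312), 78.58637237548828) 0.11701936989647779
wing 212 [0.4616 0.1878 0.1588] [0.4449 0.1564 0.14  ] [0.4872 0.2146 0.1714]
both 440 cost 267.31856349752394 az 169.50266113912167 th 8.573594593266195 c [0.4564 0.1838 0.1563] rad 0.08198202465690084 az from c 169.62914962505874
[-1.9344 -0.9153  0.3026  1.3917 10.9783]
top 228 cost 159.1326048436911 az 168.3734300289286 th 10.151180893946691 c [0.4562 0.1856 0.1562] rad 0.08249310260121656 az from c 168.36073256493387
[-1.95   -0.8156  0.2615  1.5669 11.7265]
side 212 cost 101.92503488208277 az 170.18921410069763 th 7.211188609402694 c [0.4566 0.1828 0.1563] rad 0.08158911090476167 az from c 170.2445264140639
[-1.8481 -0.6982  0.2959  1.3074  5.2638]
```

The board centre is at about (0.540, -0.044) and the lid axis at (0.533, 0.1695), with the knob top at z 0.177 as expected. The tap grip point is at about (0.4565, 0.184, 0.156), leaning at azimuth 169.5°, with the wing at about 0.15 rad. I'll start with a safe transit up and over, and record joint data along the way to model the reach.

Emit:
drive_tool:
  steps:
    - [[0, 0, 0, 16, -8, -7, 1], [0, 0, 0, 16, -8, -7, 1], [0, 0, 0, 16, -8, -7, 1], [0, 0, 0, 16, -8, -7, 1], [0, 0, 0, 16, -8, -7, 1], [0, 0, 0, 16, -8, -7, 1], [0, 0, 0, 16, -8, -7, 1], [0, 0, 0, 16, -8, -7, 1], [0, 0, 0, 16, -8, -7, 1], [0, 0, 0, 16, -8, -7, 1], [0, 0, 0, 16, -8, -7, 1], [0, 0, 0, 16, -8, -7, 1], [0, 0, 0, 16, -8, -7, 1], [0, 0, 0, 16, -8, -7, 1], [0, 0, 0, 16, -8, -7, 1], [0, 0, 0, 16, -8, -7, 1], [0, 0, 0, 16, -8, -7, 1], [0, 0, 0, 16, -8, -7, 1]]

```text
time_s: 1.6
tool_pos: [0.4138, -0.3767, 0.3583]
orientation: [[0.958, 0.285, 0.0], [0.285, -0.958, 0.0], [0.001, -0.0, -1.0]]
wrist_force: [0.7, -0.0, -0.3]
opening: 0.994
```

```bash
cat > st.py <<'E'
from h import *
import json
np.set_printoptions(precision=4,suppress=True)
s=readout.get_state()
print(s['time_s'],'q',s['q'],'p',s['tool_pos'],'\n',s['orientation'],'F',s['wrist_force'],'T',s['wrist_torque'],'op',s['opening'])
open('log.jsonl','a').write(json.dumps(dict(q=list(s['q']),p=list(s['tool_pos']),R=np.array(s['orientation']).tolist()))+'\n')
E
python3 st.py
```

```text
1.6 q [-53.7734  17.9847  81.7139   0.0323  80.3017  19.6489] p [ 0.4138 -0.3767  0.3583] 
 [[ 0.9585  0.2852  0.0004]
 [ 0.2852 -0.9585  0.0003]
 [ 0.0005 -0.0002 -1.    ]] F [ 0.7028 -0.0078 -0.258 ] T [0.0214 0.075  0.0167] op 0.9939533261188308
```

Emit:
drive_tool:
  steps:
    - [[0, 0, 0, 9.5, -32, 0, 1], [0, 0, 0, 9.5, -32, 0, 1], [0, 0, 0, 9.5, -32, 0, 1], [0, 0, 0, 9.5, -32, 0, 1], [0, 0, 0, 9.5, -32, 0, 1], [0, 0, 0, 9.5, -32, 0, 1], [0, 0, 0, 9.5, -32, 0, 1], [0, 0, 0, 9.5, -32, 0, 1]]

```text
time_s: 2.27
tool_pos: [0.4121, -0.1091, 0.3579]
orientation: [[0.959, 0.285, 0.001], [0.285, -0.959, 0.0], [0.001, -0.0, -1.0]]
wrist_force: [0.5, 0.9, -0.1]
opening: 0.999
```

```bash
python3 st.py
```

```text
2.2667 q [-29.9528   5.7055  98.1748   0.0415  76.0923  43.4952] p [ 0.4121 -0.1091  0.3579] 
 [[ 0.9586  0.2847  0.0008]
 [ 0.2847 -0.9586  0.0004]
 [ 0.0008 -0.0001 -1.    ]] F [ 0.5439  0.8962 -0.0938] T [0.0072 0.0063 0.0254] op 0.9985727212687048
```

Emit:
drive_tool:
  steps:
    - [[0.1, 0, -0.12, 0, 0, 0, 1], [0.1, 0, -0.12, 0, 0, 0, 1], [0, 0, -0.12, 0, 0, 0, 1], [0, 0, -0.12, 0, 0, 0, 1], [0, 0, -0.12, 0, 0, 0, 1], [0, 0, -0.12, 0, 0, 0, 1], [0, 0, -0.12, 0, 0, 0, 1], [0, 0, -0.12, 0, 0, 0, 1], [0, 0, -0.12, 0, 0, 0, 1], [0, 0, -0.12, 0, 0, 0, 1]]

```text
time_s: 3.1
tool_pos: [0.4124, -0.1106, 0.3578]
orientation: [[0.127, 0.99, -0.06], [0.982, -0.117, 0.148], [0.139, -0.077, -0.987]]
wrist_force: [0.0, 0.2, 0.4]
opening: 0.997
```

```bash
python3 st.py
```

```text
3.1 q [-33.8072   8.8274  95.012    5.1678  83.7793 -27.6593] p [ 0.4124 -0.1106  0.3578] 
 [[ 0.1269  0.9901 -0.0595]
 [ 0.9821 -0.117   0.1476]
 [ 0.1392 -0.0772 -0.9872]] F [0.0147 0.1998 0.4238] T [-0.0587 -0.0323 -0.0479] op 0.9972712842683094
```

```bash
cat > kin.py <<'E'
import numpy as np,json
from scipy.optimize import least_squares
from scipy.spatial.transform import Rotation as R
def rot(a,d): return R.from_euler(a,d,degrees=True).as_matrix()
# params: a1,h,L2,e(offset perp forearm),L3,ow(wrist offset x),d6
def fk(q,g,s4=1,s6=1):
    a1,h,L2,e,L3,ow,d6=g
    A=rot('z',q[0]); B=A@rot('y',q[1]); C=A@rot('y',q[1]+q[2])
    p=A@[a1,0,h]+B@[0,0,L2]+C@[e,0,L3]
    W=C@rot('z',s4*q[3])@rot('y',q[4])
    p=p+W@[ow,0,d6]
    return p, W@rot('z',s6*q[5])@R0
R0=np.array([[0,1,0],[-1,0,0],[0,0,1.]])
LO=np.array([-176.69,-43.24,12.49,-82,0,-163.58]);HI=np.array([176.69,126.21,139.97,262,151.66,163.58])
E
cat > fit.py <<'E'
from kin import *
import kin,sys
D=[json.loads(l) for l in open('log.jsonl')]
D.insert(0,dict(q=[-83.739,30.2804,82.1573,0,67.6888,-10.2268],p=[.17734,-.59856,.23031],R=[[.95888,.2838,-.00023],[.2838,-.95888,.0022],[.0004,-.00217,-1]]))
best=None
for s4 in(1,-1):
  for s6 in(1,-1):
    err=[]
    for R0 in (np.diag([1.,1,1]),np.diag([-1.,-1,1]),np.array([[0,1,0],[-1,0,0],[0,0,1.]]),np.array([[0,-1,0],[1,0,0],[0,0,1.]])):
        kin.R0=R0
        err.append(max(np.degrees(np.arccos(np.clip((np.trace(fk(d['q'],[0]*7,s4,s6)[1].T@np.array(d['R']))-1)/2,-1,1))) for d in D))
    print(s4,s6,np.round(err,2))
for s4 in(1,-1):
    def f(g): return np.concatenate([(fk(d['q'],g,s4)[0]-d['p'])*1000 for d in D]+[.02*(np.array(g)-[0,.2,.35,0,.35,0,.25])*1000])
    r=least_squares(f,[0,.2,.35,0,.35,0,.25]);print(s4,r.x.round(4),np.abs(r.fun[:3*len(D)]).max(),r.fun[:3*len(D)].round(1))
E
python3 fit.py
```

```text
1 1 [9.0e+01 9.0e+01 1.8e+02 8.0e-02]
1 -1 [176.99 145.32 159.55  86.99]
-1 1 [ 91.57  90.   179.99  10.34]
-1 -1 [177.01 144.34 159.55  87.01]
1 [0.0574 0.7909 0.4871 0.0157 0.4067 0.0532 0.812 ] 112.10832392506371 [-1.100e+02 -1.570e+01 -4.000e-01 -8.670e+01 -6.900e+01 -1.000e-01
 -2.700e+01 -1.121e+02 -7.100e+00 -6.950e+01 -3.090e+01  7.300e+00]
-1 [-0.0829 -0.4986  0.7308  0.2445  0.3676 -0.0764 -0.465 ] 112.68848555312069 [-110.9   -7.3    0.7  -94.3  -59.     0.2  -96.4  -72.4   10.2   -2.8
 -112.7  -10.8]
```

```bash
python3 - <<'E'
s=open('kin.py').read()
s=s.replace("a1,h,L2,e,L3,ow,d6=g","a1,h,L2,e,L3,ow,d6,b,bw=g").replace("A@[a1,0,h]","A@[a1,b,h]").replace("W@[ow,0,d6]","W@[ow,bw,d6]").replace("R0=np.array([[0,1,0],[-1,0,0],[0,0,1.]])","R0=np.array([[0,-1,0],[1,0,0],[0,0,1.]])")
open('kin.py','w').write(s)
f=open('fit.py').read()
i=f.index("for s4 in(1,-1):"); 
f=f[:i]+'''
g0=[0,.2,.4,0,.4,0,.25,.11,0]
def f(g): return np.concatenate([(fk(d['q'],g)[0]-d['p'])*1000 for d in D]+[.02*(np.array(g)-g0)*1000])
r=least_squares(f,g0);print(r.x.round(4),np.abs(r.fun[:3*len(D)]).max(),r.fun[:3*len(D)].round(1))
np.save('g.npy',r.x)
'''
open('fit.py','w').write(f)
E
python3 fit.py
```

```text
[ 0.0022  0.2688  0.586   0.1087  0.3917  0.0032  0.2947  0.1154 -0.0044] 0.5157362056942838 [ 0.  -0.2 -0.  -0.3  0.5  0.1  0.2 -0.1 -0.1  0.2 -0.2 -0. ]
```

```bash
cat > plan.py <<'E'
from kin import *
np.set_printoptions(precision=3,suppress=True)
g=np.load('g.npy')
def ik(p,Rm,q0):
    def f(q):
        P,r=fk(q,g); return np.r_[(P-p)*10,R.from_matrix(r.T@Rm).as_rotvec()*2]
    r=least_squares(f,np.clip(q0,LO+.01,HI-.01),bounds=(LO,HI),x_scale=30,xtol=1e-10,ftol=1e-12)
    return r.x,np.linalg.norm(fk(r.x,g)[0]-p)*1000,np.degrees(np.linalg.norm(R.from_matrix(fk(r.x,g)[1].T@Rm).as_rotvec()))
def tap(az,th):
    t=np.radians(35);a=np.radians(az)
    z=np.array([np.sin(t)*np.cos(a),np.sin(t)*np.sin(a),np.cos(t)])
    y0=np.cross(z,[0,0,1.]);y0/=np.linalg.norm(y0);x0=np.cross(y0,z)
    return np.stack([x0,y0,z],1)@rot('z',np.degrees(th))
def tool(T,flip=False):
    s=-1 if flip else 1
    return np.stack([s*T[:,1],s*T[:,0],-T[:,2]],1)
C=np.array([.4565,.184,.1563]);AZ=169.5;OFF=.0187
E
python3 - <<'E'
from plan import *
D=[json.loads(l) for l in open('log.jsonl')]
for fl in(0,1):
  q=np.array(D[-1]['q'])
  for out,th in [(.2,.15),(.1,.15),(.05,.15),(0,.15),(0,.5),(0,.9),(0,1.2),(0,1.4),(0,1.57),(.1,1.57)]:
    T=tap(AZ,th); Rm=tool(T,fl); p=C+T[:,2]*(out-OFF)
    best=None
    for k in range(6):
        q0=q if k==0 else np.random.default_rng(k).uniform(LO,HI)
        r=ik(p,Rm,q0)
        if best is None or r[1]+r[2]<best[1]+best[2]-.5: best=r
    q=best[0];print(fl,out,th,q,'err',best[1:])
E
```

```text
0 0.2 0.15 [ 29.595   1.466 122.761 -40.633  34.56   61.246] err (np.float64(9.121090202571056e-09), np.float64(2.6336247294685592e-09))
0 0.1 0.15 [ 22.836  14.712 126.701 -66.61   20.086  84.995] err (np.float64(6.529701944256138e-12), np.float64(3.2154861709444408e-12))
0 0.05 0.15 [ 19.579  22.165 128.222 262.     16.733 114.908] err (np.float64(1.1569331837278256), np.float64(0.776751498847371))
0 0 0.15 [ 17.157  28.979 127.078 243.648  17.285 132.059] err (np.float64(6.010860650248393e-13), np.float64(8.720593577238167e-14))
0 0 0.5 [ 17.157  28.979 127.078 243.648  17.285 112.005] err (np.float64(6.690187733356917e-13), np.float64(4.783107362822468e-13))
0 0 0.9 [ 17.157  28.979 127.078 243.648  17.285  89.087] err (np.float64(1.1916805886111442e-10), np.float64(5.708823389232707e-11))
0 0 1.2 [ 17.157  28.979 127.078 243.648  17.285  71.898] err (np.float64(2.322198063104063e-13), np.float64(4.429892921274488e-14))
0 0 1.4 [ 17.157  28.979 127.078 243.648  17.285  60.439] err (np.float64(5.531758679459323e-10), np.float64(2.9798882750611345e-10))
0 0 1.57 [ 17.157  28.979 12
[... 911 characters left out ...]
75152e-09))
1 0 0.9 [ 17.157  28.979 127.078 243.648  17.285 -90.913] err (np.float64(1.7772239894833365e-13), np.float64(8.395588882107271e-14))
1 0 1.2 [  17.157   28.979  127.078  243.648   17.285 -108.102] err (np.float64(2.33737861198188e-08), np.float64(1.1021108161718089e-08))
1 0 1.4 [  17.157   28.979  127.078  243.648   17.285 -119.561] err (np.float64(1.7718799481631766e-11), np.float64(8.635770180567692e-12))
1 0 1.57 [  17.157   28.979  127.078  243.648   17.285 -129.301] err (np.float64(2.488113585276671e-12), np.float64(1.5172242815892304e-12))
1 0.1 1.57 [  23.12    15.497  128.411  -78.751   19.366 -163.58 ] err (np.float64(2.856189257936489), np.float64(1.9066610365616756))
```

```bash
cat >> plan.py <<'E'
def steps(qa,qb,n):
    """tool-frame rows along joint path"""
    out=[];P,r=fk(qa,g)
    for i in range(1,n+1):
        q=qa+(qb-qa)*i/n;P2,r2=fk(q,g)
        out.append(np.r_[R.from_matrix(r.T@r2).as_rotvec(),(r.T@(P2-P))*1000]);P,r=P2,r2
    return np.array(out)
E
python3 - <<'E'
from plan import *
D=[json.loads(l) for l in open('log.jsonl')]
q=np.array([17.1,29,127,243,17.3,-48])
for out in(-.003,0,.01,.02,.03,.04,.05):
    T=tap(AZ,.15);r=ik(C+T[:,2]*(out-OFF),tool(T,1),q);print(out,r[0],r[1:])
    q=r[0] if r[1]<.1 else q
qa=np.array(D[-1]['q'])
B1=np.array([0,2,122,5.,25,-27.7]); 
for q in (qa,B1,np.array([17,10,124,120,25,-47.]),np.array([17,10,124,240,18,-67.])): print(q,fk(q,g)[0],fk(q,g)[1][:,2])
E
```

```text
-0.003 [ 17.008  29.395 127.02  242.4    17.394 -46.777] (np.float64(3.5781023800662994e-08), np.float64(1.570795875994164e-08))
0 [ 17.157  28.979 127.078 243.648  17.285 -47.941] (np.float64(3.949590127792865e-12), np.float64(2.999899432694308e-12))
0.01 [ 17.666  27.583 127.239 248.046  16.972 -52.06 ] (np.float64(2.2773404707950876e-08), np.float64(5.493476201723125e-09))
0.02 [ 18.192  26.175 127.355 252.793  16.755 -56.524] (np.float64(3.8770272784317195e-08), np.float64(7.4106687403115375e-09))
0.03 [ 18.734  24.755 127.425 257.838  16.652 -61.287] (np.float64(6.175194244024805e-08), np.float64(1.0980259635035155e-08))
0.04 [ 19.243  23.373 127.582 262.     16.675 -65.204] (np.float64(0.193060519462249), np.float64(0.13106783802724703))
0.05 [ 19.579  22.165 128.222 262.     16.733 -65.092] (np.float64(1.156933174209444), np.float64(0.7767515000109048))
[-33.807   8.827  95.012   5.168  83.779 -27.659] [ 0.413 -0.111  0.358] [-0.06   0.148 -0.987]
[  0.    2.  122.    5.   25.  -27.7] [0.436 0.122 0.291] [ 0.516  0.037 -0.856]
[ 17.  10. 124. 120.  25. -47.] [0.453 0.377 0.354] [ 0.657  0.584 -0.478]
[ 17.  10. 124. 240.  18. -67.] [0.512 0.194 0.338] [ 0.835 -0.025 -0.55 ]
```

```bash
cat >> plan.py <<'E'
def show(S):
    for s in S: print('[%.3f, %.3f, %.3f, %.1f, %.1f, %.1f],'%tuple(s),end=' ')
    print('\nmax rot deg/row',np.degrees(np.linalg.norm(S[:,:3],axis=1).max()),'shift',np.linalg.norm(S[:,3:],axis=1).max(),np.abs(S[:,:3]).max())
E
python3 - <<'E'
from plan import *
D=[json.loads(l) for l in open('log.jsonl')]
qa=np.array(D[-1]['q'])
B1=np.array([-10,0,118,5.,28,-27.7]);B2=np.array([12,12,123,245,18,-60.])
show(steps(qa,B1,14))
S=steps(B1,B2,28);show(S)
for i in range(0,29,4):
    q=B1+(B2-B1)*i/28;print(q,fk(q,g)[0],fk(q,g)[1][:,2])
E
```

```text
[-0.042, -0.026, -0.028, 9.0, 6.8, 7.9], [-0.043, -0.025, -0.028, 9.4, 6.4, 7.2], [-0.043, -0.024, -0.028, 9.7, 6.0, 6.5], [-0.044, -0.022, -0.028, 10.0, 5.6, 5.7], [-0.045, -0.021, -0.028, 10.3, 5.3, 5.0], [-0.045, -0.020, -0.028, 10.5, 5.0, 4.1], [-0.046, -0.019, -0.028, 10.7, 4.8, 3.3], [-0.047, -0.017, -0.028, 10.9, 4.6, 2.4], [-0.047, -0.016, -0.027, 11.1, 4.5, 1.6], [-0.048, -0.015, -0.027, 11.2, 4.4, 0.7], [-0.049, -0.014, -0.026, 11.3, 4.3, -0.2], [-0.049, -0.013, -0.026, 11.3, 4.3, -1.2], [-0.050, -0.011, -0.025, 11.4, 4.3, -2.1], [-0.051, -0.010, -0.024, 11.3, 4.4, -3.0], 
max rot deg/row 3.276814140049868 shift 13.794694837671521 0.05066813789956482
[-0.030, 0.070, 0.102, 25.1, 9.5, 2.1], [-0.029, 0.067, 0.103, 24.2, 8.6, 2.4], [-0.028, 0.065, 0.104, 23.2, 7.8, 2.6], [-0.028, 0.062, 0.106, 22.1, 7.0, 2.8], [-0.027, 0.059, 0.107, 20.9, 6.2, 2.9], [-0.027, 0.056, 0.108, 19.5, 5.6, 3.0], [-0.026, 0.053, 0.110, 18.1, 5.0, 3.1], [-0.026, 0.050, 0.111, 16.5, 4.6, 3.1], [-0.026, 0.046, 0.112, 14.9, 4.3, 3.0], [-0.027, 0.043, 0.113, 13.3, 4.2, 2.9], [-0.027, 0.039, 0.114, 11.6, 4.
[... 789 characters left out ...]
118.    5.   28.  -27.7] [0.474 0.042 0.329] [ 0.559 -0.057 -0.827]
[ -6.857   1.714 118.714  39.286  26.571 -32.314] [0.494 0.139 0.337] [ 0.625  0.21  -0.752]
[ -3.714   3.429 119.429  73.571  25.143 -36.929] [0.523 0.204 0.372] [ 0.72   0.362 -0.592]
[ -0.571   5.143 120.143 107.857  23.714 -41.543] [0.552 0.227 0.409] [ 0.822  0.375 -0.428]
[  2.571   6.857 120.857 142.143  22.286 -46.157] [0.575 0.215 0.429] [ 0.904  0.274 -0.329]
[  5.714   8.571 121.571 176.429  20.857 -50.771] [0.582 0.185 0.418] [ 0.937  0.116 -0.331]
[  8.857  10.286 122.286 210.714  19.429 -55.386] [0.569 0.157 0.379] [ 0.904 -0.031 -0.427]
[ 12.  12. 123. 245.  18. -60.] [0.534 0.146 0.322] [ 0.806 -0.115 -0.58 ]
```

Emit:
drive_tool:
  steps:
    - [[-0.042, -0.026, -0.028, 9.0, 6.8, 7.9, 1], [-0.043, -0.025, -0.028, 9.4, 6.4, 7.2, 1], [-0.043, -0.024, -0.028, 9.7, 6.0, 6.5, 1], [-0.044, -0.022, -0.028, 10, 5.6, 5.7, 1], [-0.045, -0.021, -0.028, 10.3, 5.3, 5, 0.5], [-0.045, -0.02, -0.028, 10.5, 5, 4.1, 0.5], [-0.046, -0.019, -0.028, 10.7, 4.8, 3.3, 0.5], [-0.047, -0.017, -0.028, 10.9, 4.6, 2.4, 0.2], [-0.047, -0.016, -0.027, 11.1, 4.5, 1.6, 0.2], [-0.048, -0.015, -0.027, 11.2, 4.4, 0.7, 0.2], [-0.049, -0.014, -0.026, 11.3, 4.3, -0.2, 0.2], [-0.049, -0.013, -0.026, 11.3, 4.3, -1.2, 0.2], [-0.05, -0.011, -0.025, 11.4, 4.3, -2.1, 0.2], [-0.051, -0.01, -0.024, 11.3, 4.4, -3, 0.2]]

```text
time_s: 4.27
tool_pos: [0.4742, 0.0419, 0.329]
orientation: [[-0.179, 0.81, 0.559], [0.965, 0.255, -0.06], [-0.19, 0.529, -0.827]]
wrist_force: [0.1, 0.5, -0.6]
opening: 0.605
```

```bash
python3 st.py; python3 fit.py; python3 - <<'E'
from plan import *
D=[json.loads(l) for l in open('log.jsonl')]
qa=np.array(D[-1]['q'])
B2=np.array([12,12,123,245,18,-60.])
S=steps(qa,B2,32);show(S)
E
```

```text
4.2667 q [ -9.7591   0.4546 118.1704   4.5065  27.3051 -26.8564] p [0.4742 0.0419 0.329 ] 
 [[-0.179   0.8097  0.5589]
 [ 0.9652  0.2545 -0.0596]
 [-0.1905  0.5288 -0.8271]] F [ 0.0944  0.4789 -0.5556] T [ 0.0705  0.2408 -0.0161] op 0.6054027991175269
[-0.0019  0.2691  0.5865  0.1095  0.3915 -0.0012  0.2946  0.1098  0.0013] 0.49567843822512225 [ 0.1 -0.1 -0.  -0.3  0.5  0.1  0.1  0.  -0.   0.2 -0.3 -0.1  0.  -0.1
 -0. ]
[-0.025, 0.060, 0.089, 21.0, 8.1, 1.5], [-0.025, 0.059, 0.090, 20.4, 7.4, 1.7], [-0.024, 0.057, 0.091, 19.7, 6.8, 1.9], [-0.023, 0.055, 0.092, 18.9, 6.2, 2.1], [-0.023, 0.053, 0.093, 18.0, 5.6, 2.2], [-0.022, 0.051, 0.094, 17.0, 5.1, 2.3], [-0.022, 0.048, 0.095, 16.0, 4.6, 2.4], [-0.022, 0.046, 0.096, 14.9, 4.3, 2.4], [-0.022, 0.043, 0.097, 13.7, 4.0, 2.4], [-0.022, 0.041, 0.098, 12.5, 3.7, 2.4], [-0.022, 0.038, 0.099, 11.3, 3.6, 2.3], [-0.023, 0.036, 0.099, 10.1, 3.6, 2.2], [-0.023, 0.033, 0.100, 8.8, 3.6, 2.1], [-0.024, 0.031, 0.100, 7.6, 3.7, 2.0], [-0.025, 0.028, 0.101, 6.4, 4.0, 1.8], [-0.026, 0.026, 0.101, 5.2, 4.3, 1.6], [-0.027, 0.023, 0.101, 4.0, 4.7, 1.4], [-0.028, 0.021, 0.102, 2.9, 5.2, 1.2], [-0.029, 0.019, 0.102, 1.9, 5.7, 1.0], [-0.031, 0.017, 0.102, 1.0, 6.4, 0.8], [-0.032, 0.015, 0.101, 0.1, 7.0, 0.6], [-0.033, 0.014, 0.101, -0.7, 7.8, 0.4], [-0.035, 0.012, 0.101, -1.4, 8.6, 0.2], [-0.036, 0.011, 0.101, -1.9, 9.4, 0.0], [-0.037, 0.010, 0.100, -2.4, 10.2, -0.2], [-0.039, 0.009, 0.100, -2.8, 11.0, -0.3], [-0.040, 0.008, 0.099, -3.0, 11.8, -0.4], [-0.041, 0.007, 0.099, -3.2, 12.7, -0.5], [-0.042, 0.007, 0.099, -3.2, 13.5, -0.6], [-0.043, 0.007, 0.098, -3.2, 14.2, -0.7], [-0.044, 0.007, 0.098, -3.0, 14.9, -0.7], [-0.045, 0.007, 0.097, -2.8, 15.5, -0.7], 
max rot deg/row 6.350024568299956 shift 22.58231553757302 0.1016026193866433
```

Emit:
drive_tool:
  steps:
    - [[-0.025, 0.06, 0.089, 21, 8.1, 1.5, 0.2], [-0.025, 0.059, 0.09, 20.4, 7.4, 1.7, 0.2], [-0.024, 0.057, 0.091, 19.7, 6.8, 1.9, 0.2], [-0.023, 0.055, 0.092, 18.9, 6.2, 2.1, 0.2], [-0.023, 0.053, 0.093, 18, 5.6, 2.2, 0.2], [-0.022, 0.051, 0.094, 17, 5.1, 2.3, 0.2], [-0.022, 0.048, 0.095, 16, 4.6, 2.4, 0.2], [-0.022, 0.046, 0.096, 14.9, 4.3, 2.4, 0.2], [-0.022, 0.043, 0.097, 13.7, 4, 2.4, 0.2], [-0.022, 0.041, 0.098, 12.5, 3.7, 2.4, 0.2], [-0.022, 0.038, 0.099, 11.3, 3.6, 2.3, 0.2], [-0.023, 0.036, 0.099, 10.1, 3.6, 2.2, 0.2], [-0.023, 0.033, 0.1, 8.8, 3.6, 2.1, 0.2], [-0.024, 0.031, 0.1, 7.6, 3.7, 2, 0.2], [-0.025, 0.028, 0.101, 6.4, 4, 1.8, 0.2], [-0.026, 0.026, 0.101, 5.2, 4.3, 1.6, 0.2]]

```text
time_s: 5.6
tool_pos: [0.563, 0.2119, 0.419]
orientation: [[0.362, 0.351, 0.864], [0.111, -0.936, 0.334], [0.925, -0.025, -0.378]]
wrist_force: [0.0, -0.9, 0.0]
opening: 0.599
```

```bash
python3 st.py; python3 fit.py; python3 - <<'E'
from plan import *
D=[json.loads(l) for l in open('log.jsonl')]
qa=np.array(D[-1]['q'])
B2=np.array([12,14,123,245,18,-60.])
S=steps(qa,B2,16);show(S); print(fk(B2,g))
T=tap(AZ,.15);qg=ik(C+T[:,2]*(.03-OFF),tool(T,1),B2);print(qg)
E
```

```text
5.6 q [  0.3484   6.2662 120.8854 124.0046  23.3362 -42.8999] p [0.563  0.2119 0.419 ] 
 [[ 0.3623  0.3506  0.8636]
 [ 0.1107 -0.9362  0.3336]
 [ 0.9255 -0.0253 -0.3779]] F [ 0.0411 -0.9188  0.0402] T [-0.1245  0.428  -0.0212] op 0.5990130179034543
[ 1.600e-03  2.719e-01  5.875e-01  1.127e-01  3.900e-01  2.000e-04
  2.957e-01  1.111e-01 -1.000e-04] 0.2445998243210401 [ 0.  -0.1  0.2 -0.1  0.2 -0.1  0.   0.  -0.   0.  -0.1  0.  -0.   0.
 -0.   0.1 -0.  -0.1]
[-0.028, 0.023, 0.101, 3.8, 4.9, 2.3], [-0.029, 0.020, 0.101, 2.6, 5.4, 2.1], [-0.030, 0.018, 0.101, 1.5, 6.0, 1.8], [-0.032, 0.016, 0.101, 0.5, 6.7, 1.6], [-0.033, 0.014, 0.101, -0.5, 7.4, 1.4], [-0.035, 0.012, 0.101, -1.3, 8.2, 1.1], [-0.036, 0.011, 0.101, -2.0, 9.1, 0.9], [-0.038, 0.009, 0.100, -2.7, 9.9, 0.7], [-0.039, 0.008, 0.100, -3.2, 10.8, 0.6], [-0.041, 0.007, 0.099, -3.6, 11.7, 0.4], [-0.042, 0.007, 0.099, -3.8, 12.6, 0.3], [-0.043, 0.006, 0.098, -4.0, 13.5, 0.1], [-0.044, 0.006, 0.098, -4.0, 14.3, 0.1], [-0.045, 0.006, 0.097, -3.9, 15.1, 0.0], [-0.046, 0.006, 0.097, -3.7, 15.8, -0.0], [-0.047, 0.006, 0.096, -3.4, 16.5, -0.0], 
max rot deg/row 6.156225610819335 shift 16.868135145629807 0.10145946924152778
(array([0.53 , 0.141, 0.301]), array([[-0.055, -0.616,  0.786],
       [-0.991, -0.064, -0.119],
       [ 0.124, -0.785, -0.606]]))
(array([ 19.199,  25.094, 126.286, 261.005,  16.721, -64.166]), np.float64(1.4164242953737278e-09), np.float64(9.878122067455551e-10))
```

Emit:
drive_tool:
  steps:
    - [[-0.028, 0.023, 0.101, 3.8, 4.9, 2.3, 0.2], [-0.029, 0.02, 0.101, 2.6, 5.4, 2.1, 0.2], [-0.03, 0.018, 0.101, 1.5, 6, 1.8, 0.2], [-0.032, 0.016, 0.101, 0.5, 6.7, 1.6, 0.2], [-0.033, 0.014, 0.101, -0.5, 7.4, 1.4, 0.2], [-0.035, 0.012, 0.101, -1.3, 8.2, 1.1, 0.2], [-0.036, 0.011, 0.101, -2, 9.1, 0.9, 0.2], [-0.038, 0.009, 0.1, -2.7, 9.9, 0.7, 0.2], [-0.039, 0.008, 0.1, -3.2, 10.8, 0.6, 0.2], [-0.041, 0.007, 0.099, -3.6, 11.7, 0.4, 0.2], [-0.042, 0.007, 0.099, -3.8, 12.6, 0.3, 0.2], [-0.043, 0.006, 0.098, -4, 13.5, 0.1, 0.2], [-0.044, 0.006, 0.098, -4, 14.3, 0.1, 0.2], [-0.045, 0.006, 0.097, -3.9, 15.1, 0, 0.2], [-0.046, 0.006, 0.097, -3.7, 15.8, 0, 0.2], [-0.047, 0.006, 0.096, -3.4, 16.5, 0, 0.2]]

```text
time_s: 6.93
tool_pos: [0.5294, 0.1402, 0.3004]
orientation: [[-0.057, -0.615, 0.786], [-0.99, -0.065, -0.122], [0.126, -0.786, -0.605]]
wrist_force: [0.1, -0.3, 0.0]
opening: 0.602
```

```bash
python3 st.py; python3 fit.py; python3 - <<'E'
from plan import *
D=[json.loads(l) for l in open('log.jsonl')]
qa=np.array(D[-1]['q'])
q=qa
for out in (-.002,0,.01,.02,.03,.04):
    T=tap(AZ,.15);r=ik(C+T[:,2]*(out-OFF),tool(T,1),[17.1,29,127,243,17.3,-48]);print(out,r)
# preferred pre-pose: free tilt, q4<=255
P=C+T[:,2]*(.045-OFF)
for dt in (0,3,6,9):
  for ax in (0,1):
    for s in(1,-1):
      T=tap(AZ,.15);Rm=tool(T,1)@rot('xy'[ax],s*dt);r=ik(P,Rm,[17.1,29,127,243,17.3,-48]);print(dt,ax,s,r)
E
```

```text
6.9333 q [ 12.0067  14.0732 122.9924 244.9909  18.2112 -59.973 ] p [0.5294 0.1402 0.3004] 
 [[-0.057  -0.6151  0.7864]
 [-0.9904 -0.0646 -0.1223]
 [ 0.126  -0.7858 -0.6055]] F [ 0.0549 -0.3201  0.0007] T [ 0.0424  0.3817 -0.0067] op 0.6015814064792337
[7.000e-04 2.734e-01 5.875e-01 1.135e-01 3.910e-01 1.000e-04 2.961e-01
 1.110e-01 0.000e+00] 0.13889920069296013 [ 0.   0.1  0.1 -0.1  0.1 -0.   0.   0.  -0.   0.1 -0.1  0.  -0.   0.
 -0.1  0.  -0.1 -0.1  0.1  0.1 -0. ]
-0.002 (array([ 17.747,  29.561, 125.617, 247.093,  17.14 , -50.985]), np.float64(1.2072918949909227e-10), np.float64(6.155360955578913e-11))
0 (array([ 17.836,  29.286, 125.661, 247.915,  17.086, -51.761]), np.float64(9.861914062908034e-10), np.float64(5.541681935360698e-10))
0.01 (array([ 18.287,  27.898, 125.859, 252.202,  16.863, -55.818]), np.float64(1.2719202621569003e-13), np.float64(7.24645524575693e-14))
0.02 (array([ 18.749,  26.497, 126.019, 256.76 ,  16.733, -60.149]), np.float64(1.962615573354719e-13), np.float64(2.808712728202607e-14))
0.03 (array([ 19.224,  25.085, 126.141, 261.54 ,  16.71 , -64.702]), np.
[... 1677 characters left out ...]
37075614))
6 1 -1 (array([ 14.758,  21.942, 128.812, 242.216,   9.398, -49.615]), np.float64(3.107229617083937e-08), np.float64(1.5135795660562616e-08))
9 0 1 (array([ 22.242,  27.033, 131.804, 230.25 ,  27.522, -30.689]), np.float64(1.8676384472729988e-10), np.float64(8.925802105243393e-11))
9 0 -1 (array([ 16.148,  23.092, 127.674, 262.   ,  11.362, -67.562]), np.float64(11.447010077258073), np.float64(7.705244058291033))
9 1 1 (array([ 25.374,  26.687, 126.394, 262.   ,  27.339, -59.857]), np.float64(6.974555195032628), np.float64(4.763474525241853))
9 1 -1 (array([ 11.936,  21.669, 129.991, 211.684,   7.212, -21.613]), np.float64(7.348678496207199e-13), np.float64(5.833704387055947e-14))
```

```bash
python3 - <<'E'
from plan import *
D=[json.loads(l) for l in open('log.jsonl')]
qa=np.array(D[-1]['q'])
T=tap(AZ,.15);P=C+T[:,2]*(.045-OFF);Rm=tool(T,1)@rot('x',4)
r=ik(P,Rm,[17.1,29,127,243,17.3,-48]);print(r)
S=steps(qa,r[0],15);show(S)
for i in range(0,16,3):
    p=fk(qa+(r[0]-qa)*i/15,g)[0]; print(p,(p-C)@T)
E
```

```text
(array([ 20.972,  24.441, 128.749, 247.434,  20.231, -49.319]), np.float64(4.4484203847867715e-10), np.float64(2.593137734660702e-10))
[-0.016, -0.004, 0.003, -4.9, 9.8, 1.2], [-0.016, -0.004, 0.003, -4.7, 9.8, 1.2], [-0.016, -0.004, 0.003, -4.5, 9.8, 1.2], [-0.016, -0.003, 0.003, -4.3, 9.8, 1.2], [-0.016, -0.003, 0.003, -4.2, 9.9, 1.2], [-0.016, -0.002, 0.002, -4.0, 9.9, 1.2], [-0.016, -0.002, 0.002, -3.8, 9.9, 1.1], [-0.016, -0.002, 0.002, -3.6, 9.9, 1.1], [-0.016, -0.001, 0.002, -3.4, 9.9, 1.1], [-0.016, -0.001, 0.002, -3.2, 9.9, 1.1], [-0.016, -0.001, 0.002, -3.0, 9.9, 1.1], [-0.016, -0.000, 0.001, -2.8, 9.9, 1.1], [-0.016, 0.000, 0.001, -2.6, 9.8, 1.1], [-0.016, 0.001, 0.001, -2.5, 9.8, 1.1], [-0.015, 0.001, 0.001, -2.3, 9.8, 1.0], 
max rot deg/row 0.9815330474081335 shift 11.000504588419405 0.01623003996524368
[0.529 0.14  0.3  ] [ 0.142 -0.052  0.072]
[0.515 0.152 0.274] [ 0.114 -0.038  0.06 ]
[0.498 0.163 0.248] [ 0.086 -0.027  0.049]
[0.481 0.172 0.223] [ 0.058 -0.016  0.04 ]
[0.462 0.18  0.2  ] [ 0.029 -0.007  0.032]
[0.442 0.187 0.178] [-0.     0.     0.026]
```

Emit:
drive_tool:
  steps:
    - [[-0.016, -0.004, 0.003, -4.9, 9.8, 1.2, 0.1], [-0.016, -0.004, 0.003, -4.7, 9.8, 1.2, 0.1], [-0.016, -0.004, 0.003, -4.5, 9.8, 1.2, 0.1], [-0.016, -0.003, 0.003, -4.3, 9.8, 1.2, 0.1], [-0.016, -0.003, 0.003, -4.2, 9.9, 1.2, 0.1], [-0.016, -0.002, 0.002, -4, 9.9, 1.2, 0.1], [-0.016, -0.002, 0.002, -3.8, 9.9, 1.1, 0.1], [-0.016, -0.002, 0.002, -3.6, 9.9, 1.1, 0.1], [-0.016, -0.001, 0.002, -3.4, 9.9, 1.1, 0.1], [-0.016, -0.001, 0.002, -3.2, 9.9, 1.1, 0.1], [-0.016, -0.001, 0.002, -3, 9.9, 1.1, 0.1], [-0.016, 0, 0.001, -2.8, 9.9, 1.1, 0.1], [-0.016, 0, 0.001, -2.6, 9.8, 1.1, 0.1], [-0.016, 0.001, 0.001, -2.5, 9.8, 1.1, 0.1], [-0.015, 0.001, 0.001, -2.3, 9.8, 1, 0.1], [0, 0, 0, 0, 0, 0, 0.1]]

```text
time_s: 8.27
tool_pos: [0.4411, 0.1849, 0.1758]
orientation: [[-0.056, -0.785, 0.617], [-0.994, -0.014, -0.108], [0.093, -0.62, -0.779]]
wrist_force: [0.0, -0.5, -0.1]
opening: 0.552
```

```bash
python3 st.py; python3 fit.py; python3 - <<'E'
from h import *
from plan import *
D=[json.loads(l) for l in open('log.jsonl')]
d=D[-1];T=tap(AZ,.15);print('tap coords',(np.array(d['p'])-C)@T, d['q'])
for n in('top','side'):
    p,dd=optics.grab_frame(n);np.savez(n+'1.npz',p=p,d=dd)
    u,v=proj(n,C)[0].astype(int);print(n,u,v)
    c=p[v-50:v+50,u-65:u+65];cv2.imwrite(f'pics/{n}1.png',cv2.resize(c[:,:,::-1],None,fx=6,fy=6,interpolation=cv2.INTER_CUBIC))
E
```

```text
8.2667 q [ 20.8203  24.6799 128.8242 247.1968  20.3155 -49.5483] p [0.4411 0.1849 0.1758] 
 [[-0.0559 -0.7847  0.6174]
 [-0.9941 -0.0138 -0.1076]
 [ 0.093  -0.6198 -0.7793]] F [ 0.0054 -0.4535 -0.051 ] T [-0.0455  0.3349  0.0206] op 0.5520393184149992
[3.000e-04 2.741e-01 5.875e-01 1.138e-01 3.915e-01 1.000e-04 2.964e-01
 1.110e-01 0.000e+00] 0.10762431217115065 [ 0.   0.1  0.1 -0.   0.1  0.   0.  -0.   0.   0.  -0.   0.   0.   0.
 -0.   0.  -0.1 -0.1  0.   0.  -0.   0.1  0.   0. ]
tap coords [-0.002 -0.002  0.025] [20.820271167977307, 24.679863559859868, 128.82421153330563, 247.1968321978085, 20.315525361600464, -49.5483315171621]
top 211 249
side 328 212
```

View pics/side1.png

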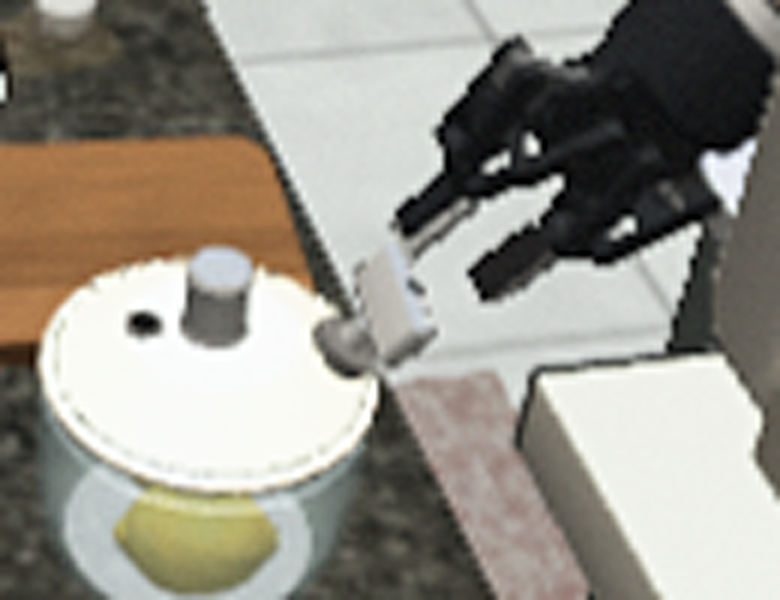

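View pics/top1.png

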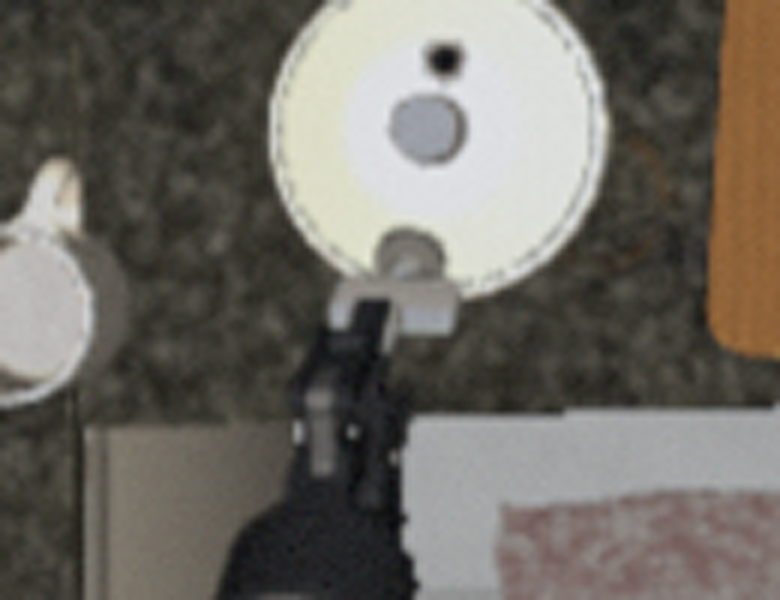

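```bash
python3 - <<'E'
from h import *
from plan import *
D=[json.loads(l) for l in open('log.jsonl')]
d=D[-1];p=np.array(d['p']);Rm=np.array(d['R'])
for n in('top','side'):
    print(n,'C',proj(n,C),'tcp',proj(n,p),'fing',proj(n,p+Rm@[0,-.024,-.005]),proj(n,p+Rm@[0,.024,-.005]))
    T=tap(AZ,.15)
    print('wing top corners',proj(n,C+np.array([[.007,.028,.012],[.007,-.028,.012],[-.007,.028,.012],[-.007,-.028,.012],[-.007,.028,-.016],[-.007,-.028,-.016]])@T.T).round(1).tolist())
    u,v=proj(n,C)[0].astype(int); c=np.load(n+'1.npz')['p'][v-25:v+25,u-32:u+32]
    big=cv2.resize(c[:,:,::-1],None,fx=12,fy=12,interpolation=cv2.INTER_CUBIC)
    def dot(P,col):
        for a,b in proj(n,P): cv2.circle(big,(int((a-u+32.5)*12),int((b-v+25.5)*12)),4,col,-1)
    dot(C+np.array([[.007,.028,.012],[.007,-.028,.012],[-.007,.028,.012],[-.007,-.028,.012],[-.007,.028,-.016],[-.007,-.028,-.016]])@T.T,(0,0,255))
    dot(p+np.array([[0,-.024,0],[0,.024,0],[.011,-.024,0],[-.011,-.024,0],[0,0,0]])@Rm.T,(0,255,0))
    cv2.imwrite(f'pics/{n}1b.png',big)
E
```

```text
top C [[211.693 249.614]] tcp [[210.589 256.026]] fing [[209.267 250.213]] [[211.158 264.314]]
wing top corners [[199.9, 249.9], [221.3, 250.7], [200.4, 254.2], [221.7, 255.0], [202.6, 247.7], [223.5, 248.4]]
side C [[328.473 212.947]] tcp [[335.266 207.009]] fing [[330.789 202.333]] [[342.449 209.369]]
wing top corners [[332.7, 217.0], [327.0, 201.9], [336.4, 218.8], [330.6, 203.7], [328.9, 225.2], [323.5, 210.0]]
```

View pics/top1b.png

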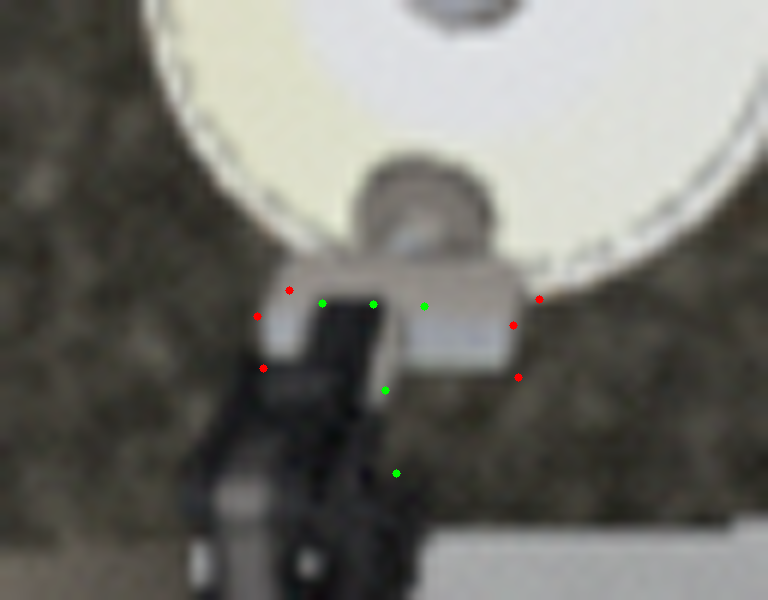

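View pics/side1b.png

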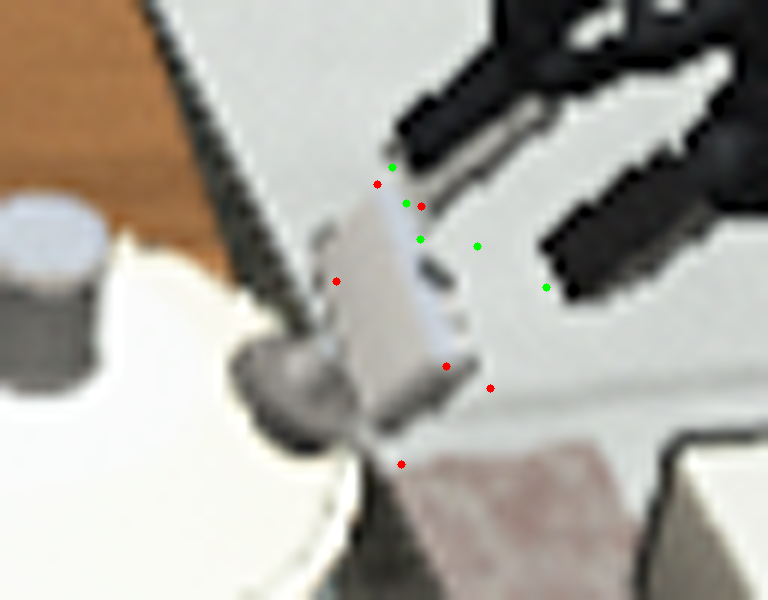

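```bash
python3 - <<'E'
from h import *
from plan import *
D=[json.loads(l) for l in open('log.jsonl')]
d=D[-1];p=np.array(d['p']);Rm=np.array(d['R'])
for n in('top','side'):
    f=np.load(n+'1.npz');Cl=cloud(n,f['d']);col=f['p'].max(2)
    L=(Cl.reshape(-1,3)-p)@Rm
    m=(abs(L[:,0])<.05)&(abs(L[:,1])<.07)&(L[:,2]>-.06)&(L[:,2]<.01)&(col.reshape(-1)<70)
    for z0 in(-.05,-.04,-.03,-.02,-.01,0):
        k=m&(abs(L[:,2]-z0)<.005)
        for s in(-1,1):
            kk=k&(L[:,1]*s>0)
            if kk.sum()>3: print(n,z0,s,kk.sum(),np.percentile(L[kk,0],[5,50,95])*1000,np.percentile(L[kk,1],[5,50,95])*1000)
# wing refit from first frames; drop stem by keeping only local z>-.016 
from scipy.optimize import least_squares
def box(q,w):
    T=tap(q[3],q[4]);l=(w-q[:3])@T;lo=np.array([-.007,-.028,-.016]);hi=np.array([.007,.028,.012])
    e=abs(l-(lo+hi)/2)-(hi-lo)/2
    return np.linalg.norm(np.maximum(e,0),axis=1)+np.minimum(e.max(1),0),l
for grp in (['top'],['side'],['top','side']):
    W=[]
    for n in grp:
        f=np.load(n+'0.npz');Cl=cloud(n,f['d']).reshape(-1,3)
        l=(Cl-C)@tap(AZ,.15);W.append(Cl[(abs(l[:,0])<.014)&(abs(l[:,1])<.036)&(l[:,2]>-.014)&(l[:,2]<.022)])
    W=np.vstack(W)
    for axc in ([.532,.1695],[.534,.1695]):
        r=least_squares(lambda q:np.r_[box(q,W)[0]*700,(np.degrees(np.arctan2(q[1]-axc[1],q[0]-axc[0]))%360-q[3])*3],[*C,AZ,.15],loss='soft_l1',x_scale=[.01,.01,.01,5,.1])
        print(grp,len(W),r.x,r.cost)
E
```

```text
top -0.05 -1 20 [-10.386   6.8    10.528] [-55.113 -52.226 -29.332]
top -0.05 1 8 [ 5.693  9.229 11.349] [26.    29.666 42.109]
top -0.04 1 4 [4.416 5.986 8.069] [21.83  24.952 29.817]
top -0.03 -1 12 [-6.249 -0.074  5.5  ] [-37.009 -35.673 -33.832]
top -0.03 1 9 [-11.111   3.798   9.358] [22.656 23.702 27.411]
top -0.02 -1 12 [-6.356  0.067  4.656] [-38.102 -36.317 -33.082]
top -0.02 1 13 [1.892 5.49  9.547] [22.5   25.083 27.083]
top -0.01 -1 6 [-5.07   0.886  4.461] [-36.308 -34.589 -32.915]
top -0.01 1 11 [-2.456  3.081  8.337] [22.777 24.91  27.048]
side -0.05 -1 36 [-13.357  -9.113   6.559] [-57.14  -46.159 -31.539]
side -0.05 1 41 [-13.081  -4.948   8.704] [22.212 26.862 43.925]
side -0.04 -1 16 [-10.399  -5.821   6.557] [-39.869 -38.062 -34.432]
side -0.04 1 26 [-9.618 -1.26   7.538] [21.295 23.902 26.952]
side -0.03 -1 17 [-5.912  0.001  6.039] [-39.677 -36.802 -34.891]
side -0.03 1 26 [-10.068  -0.803   9.673] [22.087 23.577 25.712]
side -0.02 -1 21 [-8.524 -2.316  6.844] [-39.214 -36.854 -34.258]
side -0.02 1 22 [-10.385  -0.735   9.489] [21.343 23.373 25.516]
side -0.01 -1 6 [-7.021 -0.494  4.976] [-38.623 -37.667 -35.903]
side -0.01 1 24 [-8.523 -0.542 10.077] [20.611 22.817 24.517]
['top'] 200 [  0.455   0.186   0.157 167.886   0.181] 75.33517509898978
['top'] 200 [  0.455   0.186   0.157 168.159   0.177] 75.50990391774295
['side'] 187 [  0.456   0.183   0.157 169.973   0.13 ] 46.49942271804963
['side'] 187 [  0.456   0.183   0.157 170.211   0.127] 46.592750719099485
['top', 'side'] 387 [  0.456   0.184   0.157 169.106   0.155] 134.05547041244694
['top', 'side'] 387 [  0.456   0.184   0.157 169.349   0.151] 134.39755081236962
```

```bash
sed -i 's/^C=np.*$/C=np.array([.456,.184,.1568]);AZ=169.3;OFF=.0187/' plan.py; cat >> plan.py <<'E'
def posesteps(p,Rm,p2,R2,n):
    w=R.from_matrix(Rm.T@R2).as_rotvec()/n;out=[]
    for i in range(n):
        Rc=Rm@R.from_rotvec(w*i).as_matrix(); out.append(np.r_[w,Rc.T@((p2-p)/n)*1000])
    return np.array(out)
E
python3 - <<'E'
from plan import *
D=[json.loads(l) for l in open('log.jsonl')];d=D[-1];p=np.array(d['p']);Rm=np.array(d['R'])
T=tap(AZ,.15);P2=C+T[:,2]*(.000-OFF);R2=tool(T,1)
print(np.degrees(R.from_matrix(Rm.T@R2).as_rotvec()),(P2-p)@Rm*1000)
show(posesteps(p,Rm,P2,R2,10)); print(ik(P2,R2,np.array(d['q'])))
E
```

```text
[-3.837 -0.086  0.588] [-1.744  1.361 42.774]
[-0.007, -0.000, 0.001, -0.2, 0.1, 4.3], [-0.007, -0.000, 0.001, -0.2, 0.1, 4.3], [-0.007, -0.000, 0.001, -0.2, 0.1, 4.3], [-0.007, -0.000, 0.001, -0.2, 0.1, 4.3], [-0.007, -0.000, 0.001, -0.2, 0.0, 4.3], [-0.007, -0.000, 0.001, -0.2, -0.0, 4.3], [-0.007, -0.000, 0.001, -0.2, -0.0, 4.3], [-0.007, -0.000, 0.001, -0.2, -0.1, 4.3], [-0.007, -0.000, 0.001, -0.2, -0.1, 4.3], [-0.007, -0.000, 0.001, -0.2, -0.1, 4.3], 
max rot deg/row 0.38824553720452926 shift 4.283105959044919 0.006696388576941503
(array([ 17.944,  29.2  , 125.586, 248.832,  17.148, -52.429]), np.float64(1.1788770283069518e-12), np.float64(1.036633009623688e-12))
```

Emit:
drive_tool:
  steps:
    - [[-0.007, 0, 0.001, -0.2, 0.1, 4.3, 0.1], [-0.007, 0, 0.001, -0.2, 0.1, 4.3, 0.1], [-0.007, 0, 0.001, -0.2, 0.1, 4.3, 0.1], [-0.007, 0, 0.001, -0.2, 0.1, 4.3, 0.1], [-0.007, 0, 0.001, -0.2, 0, 4.3, 0.1], [-0.007, 0, 0.001, -0.2, 0, 4.3, 0.1], [-0.007, 0, 0.001, -0.2, 0, 4.3, 0.1], [-0.007, 0, 0.001, -0.2, -0.1, 4.3, 0.1], [-0.007, 0, 0.001, -0.2, -0.1, 4.3, 0.1], [-0.007, 0, 0.001, -0.2, -0.1, 4.3, 0.1], [0, 0, 0, 0, 0, 0, 0.1]]

```text
time_s: 9.28
tool_pos: [0.4692, 0.1819, 0.1423]
orientation: [[-0.066, -0.823, 0.564], [-0.994, 0.005, -0.108], [0.086, -0.568, -0.819]]
wrist_force: [0.2, 0.2, -0.2]
opening: 0.554
```

```bash
python3 st.py;  python3 - <<'E'
from h import *
from plan import *
D=[json.loads(l) for l in open('log.jsonl')]
d=D[-1];T=tap(AZ,.15);print('tap coords',(np.array(d['p'])-C)@T*1000)
print(R.from_matrix(np.array(d['R']).T@tool(T,1)).as_rotvec(degrees=True))
for n in('top','side'):
    p,dd=optics.grab_frame(n);np.savez(n+'2.npz',p=p,d=dd)
    u,v=proj(n,C)[0].astype(int)
    c=p[v-30:v+30,u-40:u+40];cv2.imwrite(f'pics/{n}2.png',cv2.resize(c[:,:,::-1],None,fx=8,fy=8,interpolation=cv2.INTER_CUBIC))
E
```

```text
9.2833 q [ 17.8831  29.1452 125.2078 250.2312  17.072  -53.8439] p [0.4692 0.1819 0.1423] 
 [[-0.0657 -0.8233  0.5638]
 [-0.9941  0.0051 -0.1084]
 [ 0.0864 -0.5676 -0.8188]] F [ 0.1779  0.2429 -0.2144] T [0.0911 0.2947 0.0305] op 0.553860377138561
tap coords [  2.656  -0.02  -19.51 ]
[-0.021 -0.109 -0.092]
```

View pics/side2.png

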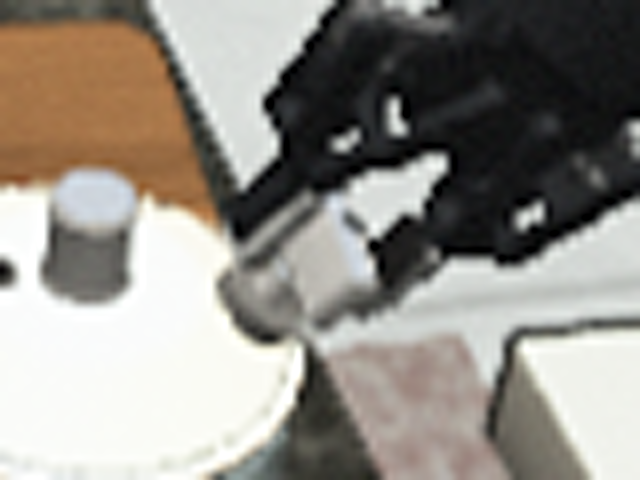

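View pics/top2.png

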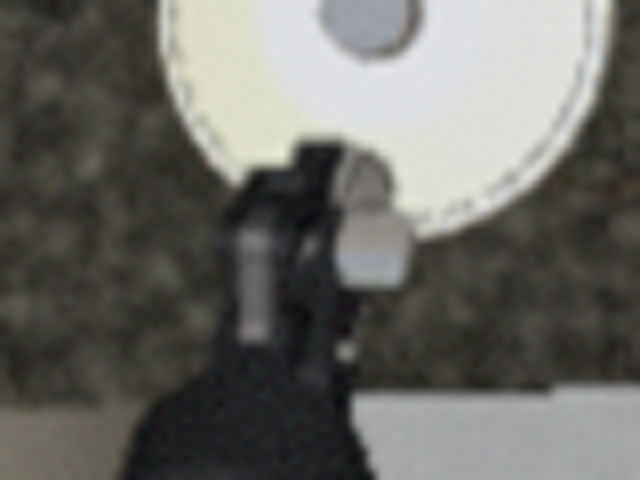

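```bash
python3 - <<'E'
from h import *
from plan import *
D=[json.loads(l) for l in open('log.jsonl')]
d=D[-1];p=np.array(d['p']);Rm=np.array(d['R'])
for n in('top','side'):
    f=np.load(n+'2.npz');Cl=cloud(n,f['d']);col=f['p'].max(2).reshape(-1)
    L=(Cl.reshape(-1,3)-p)@Rm
    for nm,cm in(('dark',col<75),('bright',col>110)):
      for z0 in(-.035,-.025,-.015,-.005):
        k=(abs(L[:,0])<.04)&(abs(L[:,1])<.045)&cm&(abs(L[:,2]-z0)<.005)
        if k.sum()>3:
          for s in((-1,1) if nm=='dark' else (0,)):
            kk=k&((L[:,1]*s>0)|(s==0))
            if kk.sum()>2: print(n,nm,z0,s,kk.sum(),'x',np.percentile(L[kk,0],[3,50,97])*1000,'y',np.percentile(L[kk,1],[3,50,97])*1000)
E
```

```text
top dark -0.035 1 5 x [4.55  7.702 9.219] y [23.179 24.998 28.598]
top dark -0.025 -1 8 x [-6.141  0.949  4.809] y [-38.2   -35.221 -30.431]
top dark -0.025 1 9 x [3.196 5.883 8.825] y [24.002 25.076 27.503]
top dark -0.015 -1 9 x [-4.694  0.543  4.638] y [-36.853 -35.454 -31.584]
top dark -0.015 1 8 x [3.835 7.983 8.87 ] y [22.424 25.26  31.113]
top bright -0.035 0 29 x [ 6.138 16.784 25.007] y [-4.276  0.034  9.792]
top bright -0.025 0 27 x [ 5.546 15.307 25.869] y [-27.288  -3.842   0.094]
top bright -0.015 0 24 x [-0.685 13.046 25.372] y [-29.112  -4.102  -0.448]
top bright -0.005 0 10 x [-8.337  6.92  25.009] y [-29.112  -3.063  -0.741]
side dark -0.035 -1 19 x [-11.269  -2.204   6.182] y [-36.971 -34.911 -27.748]
side dark -0.035 1 25 x [-11.66    0.368   8.666] y [22.811 25.092 29.516]
side dark -0.025 -1 17 x [-6.284 -0.619  7.787] y [-37.004 -35.27  -32.986]
side dark -0.025 1 27 x [-27.501  -3.084   8.796] y [ 4.762 24.104 26.751]
side dark -0.015 -1 15 x [-10.598  -0.969   5.206] y [-36.515 -35.079 -25.232]
side bright -0.035 0 37 x [-26.983  -7.92   11.367] y [-29.708  -0.697  33.84 ]
side bright -0.025 0 49 x [-26.563  -9.643   7.491] y [-29.773  -4.469  35.079]
side bright -0.015 0 53 x [-26.838 -11.151   6.332] y [-30.286  -4.728  32.874]
side bright -0.005 0 29 x [-24.618  -5.662   5.65 ] y [-30.563  -4.696   8.704]
```

Emit:
drive_tool:
  steps:
    - [[0, 0, 0, 0, 2.5, -0.8, 0.1], [0, 0, 0, 0, 0, 0, -0.3], [0, 0, 0, 0, 0, 0, -0.6], [0, 0, 0, 0, 0, 0, -1], [0, 0, 0, 0, 0, 0, -1], [0, 0, 0, 0, 0, 0, -1], [0, 0, 0, 0, 0, 0, -1], [0, 0, 0, 0, 0, 0, -1]]
  force: 40

```text
time_s: 10.05
tool_pos: [0.4669, 0.1821, 0.1429]
orientation: [[-0.065, -0.822, 0.566], [-0.994, 0.004, -0.108], [0.087, -0.57, -0.817]]
wrist_force: [1.5, -1.0, 6.0]
opening: 0.155
```

```bash
python3 st.py;  python3 - <<'E'
from plan import *
D=[json.loads(l) for l in open('log.jsonl')]
d=D[-1];T=tap(AZ,.15);print('tap coords',(np.array(d['p'])-C)@T*1000)
print(R.from_matrix(np.array(d['R']).T@tool(T,1)).as_rotvec(degrees=True))
E
```

```text
10.05 q [ 18.0697  29.0741 125.5428 249.215   17.3415 -52.6776] p [0.4669 0.1821 0.1429] 
 [[-0.0652 -0.8216  0.5663]
 [-0.9941  0.0042 -0.1084]
 [ 0.0866 -0.57   -0.8171]] F [ 1.516  -0.9606  5.9842] T [-0.0965 -0.1629  0.0914] op 0.15511315583931853
tap coords [  1.059  -0.003 -17.714]
[-0.195 -0.107 -0.061]
```

Emit:
drive_tool:
  steps:
    - [[0, 0, -0.08, 0, 0, 0, -1], [0, 0, -0.08, 0, 0, 0, -1], [0, 0, -0.08, 0, 0, 0, -1], [0, 0, -0.08, 0, 0, 0, -1], [0, 0, -0.08, 0, 0, 0, -1], [0, 0, -0.08, 0, 0, 0, -1], [0, 0, 0, 0, 0, 0, -1]]

```text
time_s: 10.63
tool_pos: [0.4665, 0.182, 0.1427]
orientation: [[0.324, -0.759, 0.566], [-0.883, -0.457, -0.108], [0.341, -0.464, -0.818]]
wrist_force: [0.6, -0.1, 4.8]
opening: 0.156
```

```bash
python3 st.py
```

```text
10.6333 q [ 18.0663  29.0812 125.5735 249.2319  17.3295 -80.3272] p [0.4665 0.182  0.1427] 
 [[ 0.3236 -0.7585  0.5656]
 [-0.8826 -0.4574 -0.1085]
 [ 0.341  -0.4641 -0.8175]] F [ 0.5919 -0.0576  4.8287] T [-0.1202 -0.079   0.0044] op 0.15563505638774683
```

Turning is smooth and the wrist force stays low. I'll continue to the stop.

Emit:
drive_tool:
  steps:
    - [[0, 0, -0.08, 0, 0, 0, -1], [0, 0, -0.08, 0, 0, 0, -1], [0, 0, -0.08, 0, 0, 0, -1], [0, 0, -0.08, 0, 0, 0, -1], [0, 0, -0.08, 0, 0, 0, -1], [0, 0, -0.08, 0, 0, 0, -1], [0, 0, -0.08, 0, 0, 0, -1], [0, 0, -0.08, 0, 0, 0, -1], [0, 0, -0.08, 0, 0, 0, -1], [0, 0, -0.08, 0, 0, 0, -1], [0, 0, -0.06, 0, 0, 0, -1], [0, 0, -0.06, 0, 0, 0, -1], [0, 0, 0, 0, 0, 0, -1]]

```text
time_s: 11.72
tool_pos: [0.4661, 0.1815, 0.1425]
orientation: [[0.799, -0.204, 0.565], [-0.173, -0.979, -0.11], [0.576, -0.01, -0.818]]
wrist_force: [-0.6, -0.9, 5.1]
opening: 0.157
```

```bash
python3 st.py;  python3 - <<'E'
from plan import *
D=[json.loads(l) for l in open('log.jsonl')]
print(R.from_matrix(np.array(D[-3]['R']).T@np.array(D[-1]['R'])).as_rotvec())
E
```

```text
11.7167 q [  18.0481   29.0904  125.6221  249.2525   17.3771 -132.9499] p [0.4661 0.1815 0.1425] 
 [[ 0.7993 -0.2043  0.5651]
 [-0.1727 -0.9789 -0.1096]
 [ 0.5755 -0.01   -0.8177]] F [-0.6325 -0.9355  5.0729] T [-0.3817 -0.03   -0.1934] op 0.15661648354441302
[-0.002  0.    -1.401]
```

Emit:
drive_tool:
  steps:
    - [[0, 0, -0.03, 0, 0, 0, -1], [0, 0, -0.03, 0, 0, 0, -1], [0, 0, 0, 0, 0, 0, -1]]

```text
time_s: 11.97
tool_pos: [0.4667, 0.1816, 0.1428]
orientation: [[0.809, -0.159, 0.566], [-0.117, -0.987, -0.11], [0.576, 0.022, -0.817]]
wrist_force: [0.8, -2.0, 6.1]
opening: 0.16
```

```bash
python3 st.py;  python3 - <<'E'
from plan import *
D=[json.loads(l) for l in open('log.jsonl')]
r=R.from_matrix(np.array(D[-4]['R']).T@np.array(D[-1]['R'])).as_rotvec();print(r)
s=__import__('plant').readout.get_state();print('T about z',s['wrist_torque']@np.array(D[-1]['R'])[:,2])
E
```

```text
11.9667 q [  18.0416   29.0764  125.5668  249.2857   17.3827 -136.2412] p [0.4667 0.1816 0.1428] 
 [[ 0.809  -0.1588  0.5659]
 [-0.1171 -0.9871 -0.1096]
 [ 0.576   0.0224 -0.8171]] F [ 0.7585 -2.0264  6.0582] T [ 0.0838 -0.3954 -0.2743] op 0.1596490993292117
[-0.001  0.001 -1.457]
T about z 0.3148769221343481
```

```bash
python3 fit.py; python3 - <<'E'
from plan import *
D=[json.loads(l) for l in open('log.jsonl')];d=D[-1];p=np.array(d['p']);Rm=np.array(d['R']);q=np.array(d['q'])
T=tap(AZ,.15);ax=tool(T,1)[:,0]
z=Rm[:,2]
P=p-z*.046;R2=R.from_rotvec(np.radians(4)*ax).as_matrix()@Rm
r=ik(P,R2,q);print(r)
show(posesteps(p,Rm,P,R2,8))
# then return joint path
q1=r[0]
for B in ([12,14,123,245,18,-136.],[12,14,123,245,18,-120.],[0.3,6.3,121,124,23.3,-70],[-8,-3,118,5,30,-28]): print(B,fk(np.array(B),g)[0],fk(np.array(B),g)[1][:,2])
E
```

```text
[2.000e-04 2.742e-01 5.875e-01 1.139e-01 3.915e-01 1.000e-04 2.965e-01
 1.110e-01 0.000e+00] 0.11592102197399701 [ 0.   0.1  0.1 -0.   0.1  0.   0.  -0.   0.   0.  -0.   0.   0.   0.
 -0.   0.  -0.1 -0.1 -0.  -0.  -0.1  0.   0.  -0.   0.   0.   0.   0.
  0.   0.   0.   0.   0.   0.   0.   0.   0.   0.   0. ]
(array([  21.311,   24.104,  128.62 ,  249.26 ,   20.535, -134.181]), np.float64(2.801050556902505e-11), np.float64(1.0455737746192225e-11))
[0.001, 0.009, 0.000, 0.0, 0.0, -5.7], [0.001, 0.009, 0.000, 0.0, -0.0, -5.7], [0.001, 0.009, 0.000, 0.1, -0.0, -5.7], [0.001, 0.009, 0.000, 0.1, -0.0, -5.7], [0.001, 0.009, 0.000, 0.2, -0.0, -5.7], [0.001, 0.009, 0.000, 0.2, -0.0, -5.7], [0.001, 0.009, 0.000, 0.3, -0.0, -5.7], [0.001, 0.009, 0.000, 0.3, -0.0, -5.7], 
max rot deg/row 0.5000000000000003 shift 5.749999999999999 0.008669109491728192
[12, 14, 123, 245, 18, -136.0] [0.529 0.141 0.3  ] [ 0.786 -0.119 -0.606]
[12, 14, 123, 245, 18, -120.0] [0.529 0.141 0.3  ] [ 0.786 -0.119 -0.606]
[0.3, 6.3, 121, 124, 23.3, -70] [0.562 0.211 0.418] [ 0.863  0.332 -0.381]
[-8, -3, 118, 5, 30, -28] [0.459 0.061 0.35 ] [ 0.575 -0.037 -0.817]
```

Emit:
drive_tool:
  steps:
    - [[0, 0, 0, 0, 0, 0, -0.5], [0, 0, 0, 0, 0, 0, 0], [0, 0, 0, 0, 0, 0, 0.1], [0, 0, 0, 0, 0, 0, 0.1], [0, 0, 0, 0, 0, 0, 0.1], [0.001, 0.009, 0, 0, 0, -5.7, 0.1], [0.001, 0.009, 0, 0, 0, -5.7, 0.1], [0.001, 0.009, 0, 0.1, 0, -5.7, 0.1], [0.001, 0.009, 0, 0.1, 0, -5.7, 0.1], [0.001, 0.009, 0, 0.2, 0, -5.7, 0.1], [0.001, 0.009, 0, 0.2, 0, -5.7, 0.1], [0.001, 0.009, 0, 0.3, 0, -5.7, 0.1], [0.001, 0.009, 0, 0.3, 0, -5.7, 0.1]]

```text
time_s: 13.05
tool_pos: [0.4395, 0.187, 0.1798]
orientation: [[0.768, -0.151, 0.623], [-0.107, -0.988, -0.108], [0.632, 0.016, -0.775]]
wrist_force: [-1.4, 0.0, 1.2]
opening: 0.553
```

```bash
python3 st.py; python3 - <<'E'
from plan import *
from h import *
D=[json.loads(l) for l in open('log.jsonl')];q=np.array(D[-1]['q'])
B2=np.array([12,14,123,242,18,-133.]);B1=np.array([-8,-3,118,5,30,-28.])
show(steps(q,B2,11)); show(steps(B2,B1,32))
for i in range(0,33,4):
    x=B2+(B1-B2)*i/32;print(fk(x,g)[0])
for n in('top','side'):
    p,dd=optics.grab_frame(n);np.savez(n+'3.npz',p=p,d=dd)
    u,v=proj(n,C)[0].astype(int)
    c=p[v-40:v+40,u-60:u+60];cv2.imwrite(f'pics/{n}3.png',cv2.resize(c[:,:,::-1],None,fx=6,fy=6,interpolation=cv2.INTER_CUBIC))
E
```

```text
13.05 q [  21.3971   24.2023  128.8243  248.2964   20.659  -133.2911] p [0.4395 0.187  0.1798] 
 [[ 0.7675 -0.1508  0.623 ]
 [-0.1065 -0.9884 -0.1079]
 [ 0.6321  0.0165 -0.7747]] F [-1.3707  0.0062  1.1992] T [0.0583 0.2705 0.0129] op 0.5533671741209868
[0.005, 0.021, 0.011, 13.9, 1.1, -1.4], [0.005, 0.021, 0.010, 14.0, 1.3, -1.4], [0.005, 0.022, 0.010, 14.1, 1.5, -1.5], [0.004, 0.022, 0.010, 14.2, 1.7, -1.5], [0.004, 0.022, 0.009, 14.3, 1.9, -1.5], [0.003, 0.022, 0.009, 14.4, 2.1, -1.6], [0.003, 0.023, 0.009, 14.5, 2.3, -1.6], [0.002, 0.023, 0.008, 14.6, 2.5, -1.6], [0.002, 0.023, 0.008, 14.6, 2.6, -1.6], [0.001, 0.023, 0.007, 14.7, 2.8, -1.7], [0.001, 0.023, 0.007, 14.8, 3.0, -1.7], 
max rot deg/row 1.4010741900788808 shift 15.181214464824325 0.023403375981091313
[0.020, 0.043, -0.056, 16.7, -3.5, -1.3], [0.021, 0.042, -0.056, 16.2, -3.6, -1.2], [0.023, 0.041, -0.057, 15.5, -3.8, -1.2], [0.024, 0.039, -0.057, 14.8, -4.0, -1.2], [0.025, 0.037, -0.058, 14.1, -4.1, -1.2], [0.027, 0.035, -0.058, 13.2, -4.3, -1.2], [0.028, 0.033, -0.059, 12.2, -4.6, -1.3], [0.029, 0.030, -0.059, 11.2, -
[... 597 characters left out ...]
, [0.037, -0.029, -0.058, -9.8, -8.0, -4.1], [0.037, -0.033, -0.057, -11.3, -8.1, -4.2], [0.036, -0.037, -0.056, -12.8, -8.2, -4.3], [0.035, -0.041, -0.054, -14.2, -8.2, -4.4], [0.035, -0.045, -0.053, -15.6, -8.2, -4.5], [0.034, -0.049, -0.052, -17.0, -8.2, -4.5], [0.032, -0.053, -0.051, -18.3, -8.1, -4.5], [0.031, -0.057, -0.049, -19.5, -8.0, -4.5], [0.030, -0.060, -0.048, -20.7, -7.9, -4.4], [0.028, -0.063, -0.047, -21.8, -7.7, -4.4], 
max rot deg/row 4.787163946723113 shift 23.525673411620584 0.06317251425756369
[0.532 0.144 0.303]
[0.563 0.153 0.359]
[0.578 0.178 0.405]
[0.575 0.208 0.43 ]
[0.557 0.231 0.431]
[0.53  0.234 0.411]
[0.502 0.206 0.38 ]
[0.477 0.146 0.354]
[0.459 0.061 0.35 ]
```

View pics/side3.png

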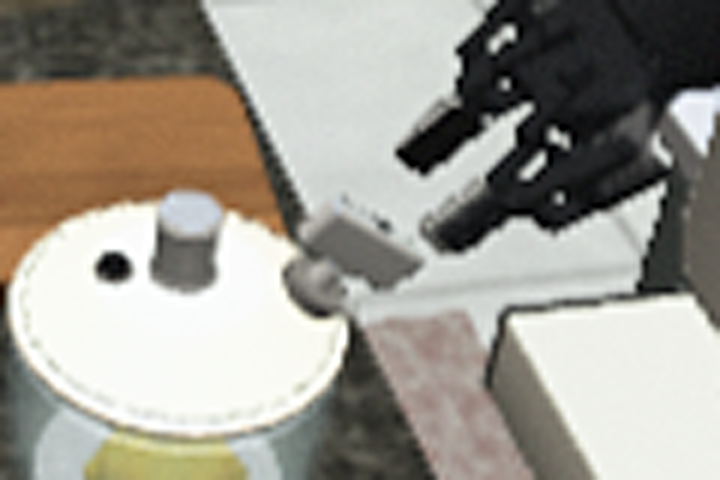

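View pics/top3.png

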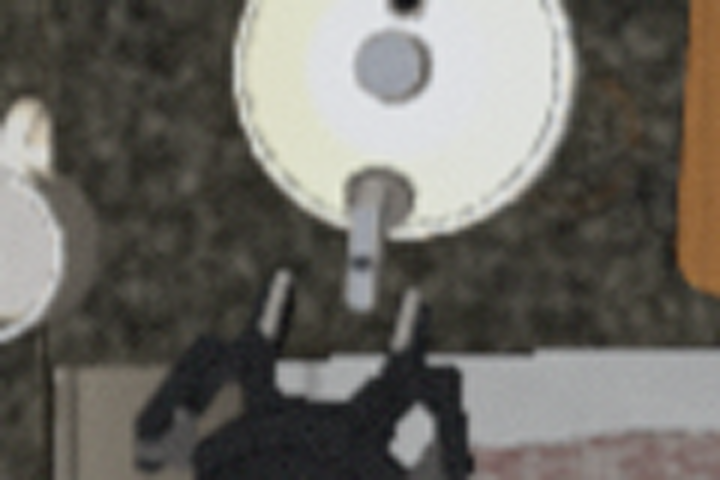

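The tap wing now lies along the slope, from (362,300) to (380,180) in the top crop, pointing at the knob, so the tap is fully open. The gripper is clear, and I'll unwind the wrist above the scene.

Emit:
drive_tool:
  steps:
    - [[0.005, 0.021, 0.011, 13.9, 1.1, -1.4, 0.1], [0.005, 0.021, 0.01, 14, 1.3, -1.4, 0.1], [0.005, 0.022, 0.01, 14.1, 1.5, -1.5, 0.1], [0.004, 0.022, 0.01, 14.2, 1.7, -1.5, 0.1], [0.004, 0.022, 0.009, 14.3, 1.9, -1.5, 0.1], [0.003, 0.022, 0.009, 14.4, 2.1, -1.6, 0.1], [0.003, 0.023, 0.009, 14.5, 2.3, -1.6, 0.1], [0.002, 0.023, 0.008, 14.6, 2.5, -1.6, 0.1], [0.002, 0.023, 0.008, 14.6, 2.6, -1.6, 0.1], [0.001, 0.023, 0.007, 14.7, 2.8, -1.7, 0.1], [0.001, 0.023, 0.007, 14.8, 3, -1.7, 0.1]]

```text
time_s: 14.07
tool_pos: [0.5327, 0.1429, 0.3038]
orientation: [[0.575, -0.194, 0.795], [-0.178, -0.978, -0.11], [0.799, -0.078, -0.597]]
wrist_force: [0.2, -0.9, -0.3]
opening: 0.546
```

Emit:
drive_tool:
  steps:
    - [[0.02, 0.043, -0.056, 16.7, -3.5, -1.3, 0.1], [0.021, 0.042, -0.056, 16.2, -3.6, -1.2, 0.1], [0.023, 0.041, -0.057, 15.5, -3.8, -1.2, 0.1], [0.024, 0.039, -0.057, 14.8, -4, -1.2, 0.1], [0.025, 0.037, -0.058, 14.1, -4.1, -1.2, 0.1], [0.027, 0.035, -0.058, 13.2, -4.3, -1.2, 0.1], [0.028, 0.033, -0.059, 12.2, -4.6, -1.3, 0.1], [0.029, 0.03, -0.059, 11.2, -4.8, -1.4, 0.1], [0.03, 0.027, -0.06, 10.1, -5, -1.5, 0.1], [0.031, 0.024, -0.06, 9, -5.3, -1.6, 0.1], [0.032, 0.021, -0.06, 7.8, -5.5, -1.8, 0.1], [0.033, 0.017, -0.061, 6.5, -5.7, -1.9, 0.1], [0.034, 0.014, -0.061, 5.1, -6, -2.1, 0.1], [0.035, 0.01, -0.061, 3.8, -6.2, -2.3, 0.1], [0.036, 0.006, -0.061, 2.3, -6.5, -2.5, 0.1], [0.037, 0.002, -0.061, 0.9, -6.7, -2.7, 0.1]]

```text
time_s: 15.4
tool_pos: [0.5576, 0.2309, 0.431]
orientation: [[0.026, 0.514, 0.858], [0.664, -0.65, 0.369], [0.747, 0.56, -0.358]]
wrist_force: [-0.3, 1.0, 0.9]
opening: 0.549
```

```bash
python3 st.py; python3 - <<'E'
from plan import *
D=[json.loads(l) for l in open('log.jsonl')];q=np.array(D[-1]['q'])
B1=np.array([-8,-3,118,5,30,-28.]);show(steps(q,B1,16))
down=np.array([.533,.1695,.25])
h=np.radians(34);Rm=np.array([[np.sin(h),np.cos(h),0],[-np.cos(h),np.sin(h),0],[0,0,-1.]]);print(np.linalg.det(Rm),Rm)
r=ik(down,Rm,[6,10,105,0,65,-28]);print(r);show(steps(B1,r[0],16))
for i in range(17): print(fk(B1+(r[0]-B1)*i/16,g)[0],end='')
E
```

```text
15.4 q [  1.9366   5.5408 120.3765 122.9085  23.8937 -80.115 ] p [0.5576 0.2309 0.431 ] 
 [[ 0.026   0.5137  0.8576]
 [ 0.6642 -0.65    0.3692]
 [ 0.7471  0.56   -0.3581]] F [-0.3173  0.9601  0.8522] T [-0.1381  0.3956  0.0453] op 0.5492793369236926
[0.037, -0.003, -0.061, -0.7, -6.9, -3.0], [0.037, -0.007, -0.061, -2.2, -7.1, -3.2], [0.037, -0.011, -0.060, -3.7, -7.3, -3.4], [0.037, -0.016, -0.060, -5.2, -7.5, -3.6], [0.037, -0.020, -0.059, -6.7, -7.7, -3.8], [0.037, -0.024, -0.058, -8.3, -7.9, -3.9], [0.037, -0.029, -0.057, -9.8, -8.0, -4.1], [0.037, -0.033, -0.056, -11.2, -8.1, -4.2], [0.036, -0.037, -0.055, -12.7, -8.2, -4.3], [0.035, -0.041, -0.054, -14.1, -8.2, -4.4], [0.034, -0.045, -0.053, -15.5, -8.2, -4.5], [0.033, -0.049, -0.052, -16.8, -8.2, -4.5], [0.032, -0.053, -0.051, -18.1, -8.2, -4.5], [0.031, -0.056, -0.049, -19.4, -8.1, -4.5], [0.030, -0.060, -0.048, -20.5, -8.0, -4.4], [0.028, -0.063, -0.047, -21.6, -7.8, -4.4], 
max rot deg/row 4.766833862931627 shift 23.396658783811365 0.06276735594241839
-0.9999999999999999 [[ 0.559  0.829  0.   ]
 [-0.829  0.559  0.   ]
 [ 0.
[... 398 characters left out ...]
~~~^^
    self.f = self.fun_wrapped(xp_copy(self.x))
             ~~~~~~~~~~~~~~~~^^^^^^^^^^^^^^^^^
    return np.atleast_1d(self.fun(x))
                         ~~~~~~~~^^^
    return self.f(x, *self.args, **self.kwargs)
           ~~~~~~^^^^^^^^^^^^^^^^^^^^^^^^^^^^^^
  File "plan.py", line 6, in f
    P,r=fk(q,g); return np.r_[(P-p)*10,R.from_matrix(r.T@Rm).as_rotvec()*2]
                                       ~~~~~~~~~~~~~^^^^^^^^
  File "scipy/spatial/transform/_rotation.pyx", line 1143, in scipy.spatial.transform._rotation.Rotation.from_matrix
ValueError: Non-positive determinant (left-handed or null coordinate frame) in rotation matrix 0: [[-1.  0. -0.]
 [ 0.  1.  0.]
 [ 0.  0.  1.]].
```

Emit:
drive_tool:
  steps:
    - [[0.037, -0.003, -0.061, -0.7, -6.9, -3, 0.1], [0.037, -0.007, -0.061, -2.2, -7.1, -3.2, 0.1], [0.037, -0.011, -0.06, -3.7, -7.3, -3.4, 0.1], [0.037, -0.016, -0.06, -5.2, -7.5, -3.6, 0.1], [0.037, -0.02, -0.059, -6.7, -7.7, -3.8, 0.1], [0.037, -0.024, -0.058, -8.3, -7.9, -3.9, 0.1], [0.037, -0.029, -0.057, -9.8, -8, -4.1, 0.1], [0.037, -0.033, -0.056, -11.2, -8.1, -4.2, 0.1], [0.036, -0.037, -0.055, -12.7, -8.2, -4.3, 0.1], [0.035, -0.041, -0.054, -14.1, -8.2, -4.4, 0.1], [0.034, -0.045, -0.053, -15.5, -8.2, -4.5, 0.1], [0.033, -0.049, -0.052, -16.8, -8.2, -4.5, 0.1], [0.032, -0.053, -0.051, -18.1, -8.2, -4.5, 0.1], [0.031, -0.056, -0.049, -19.4, -8.1, -4.5, 0.1], [0.03, -0.06, -0.048, -20.5, -8, -4.4, 0.1], [0.028, -0.063, -0.047, -21.6, -7.8, -4.4, 0.1]]

```text
time_s: 16.73
tool_pos: [0.4583, 0.06, 0.3493]
orientation: [[-0.216, 0.79, 0.574], [0.956, 0.291, -0.041], [-0.2, 0.54, -0.818]]
wrist_force: [-0.1, 0.5, -0.6]
opening: 0.55
```

```bash
python3 st.py; cat >> plan.py <<'E'
def downR(h):
    h=np.radians(h);return np.array([[-np.sin(h),np.cos(h),0],[np.cos(h),np.sin(h),0],[0,0,-1.]])
E
python3 - <<'E'
from plan import *
from h import *
D=[json.loads(l) for l in open('log.jsonl')];d=D[-1];q=np.array(D[-1]['q'])
r=ik(np.array([.533,.1695,.25]),downR(34),[6,10,105,0,65,-28]);print(r);show(steps(q,r[0],16))
for n in('top','side'):
    p,dd=optics.grab_frame(n);np.savez(n+'4.npz',p=p,d=dd)
    Cl=cloud(n,dd).reshape(-1,3)
    t=Cl[(Cl[:,2]>.17)&(Cl[:,2]<.184)&(abs(Cl[:,0]-.533)<.03)&(abs(Cl[:,1]-.1695)<.03)]
    print(n,len(t),t.mean(0),np.percentile(t,[2,98],axis=0))
    f=(Cl[:,2]>.107)&(Cl[:,2]<.121)&(abs(Cl[:,0]-.533)<.1)&(abs(Cl[:,1]-.17)<.1)
    if f.any(): print(cv2.minEnclosingCircle((Cl[f][:,:2]*1000).astype(np.float32)))
    # model-based circle fit of knob via colour overlay
E
```

```text
16.7333 q [ -7.8547  -3.0181 118.1189   4.3047  29.8709 -27.1183] p [0.4583 0.06   0.3493] 
 [[-0.2159  0.7897  0.5743]
 [ 0.9557  0.2914 -0.0415]
 [-0.2001  0.5399 -0.8176]] F [-0.0681  0.4572 -0.5506] T [-0.0043  0.3157  0.0173] op 0.5497395723709121
(array([  6.192,  23.895,  90.402,   0.   ,  65.703, -27.808]), np.float64(7.523194722567955e-12), np.float64(1.3002982472820946e-12))
[0.032, 0.023, -0.018, 5.3, 4.4, 8.2], [0.032, 0.023, -0.018, 5.3, 4.5, 8.1], [0.033, 0.022, -0.018, 5.3, 4.5, 8.1], [0.033, 0.022, -0.018, 5.3, 4.6, 8.0], [0.033, 0.021, -0.018, 5.2, 4.7, 7.9], [0.033, 0.020, -0.018, 5.2, 4.8, 7.8], [0.033, 0.020, -0.018, 5.2, 4.9, 7.7], [0.034, 0.019, -0.019, 5.1, 4.9, 7.6], [0.034, 0.019, -0.019, 5.1, 5.0, 7.6], [0.034, 0.018, -0.019, 5.1, 5.1, 7.5], [0.034, 0.017, -0.019, 5.1, 5.2, 7.4], [0.035, 0.017, -0.019, 5.1, 5.3, 7.3], [0.035, 0.016, -0.018, 5.1, 5.4, 7.2], [0.035, 0.016, -0.018, 5.0, 5.5, 7.1], [0.035, 0.015, -0.018, 5.0, 5.6, 7.0], [0.036, 0.014, -0.018, 5.0, 5.7, 6.8], 
max rot deg/row 2.486021587637158 shift 10.738610192601467 0.035672538269619435
top 101 [0.533 0.171 0.176] [[0.52  0.159 0.171]
 [0.546 0.185 0.181]]
((533.805908203125, 170.96060180664062), 77.18596649169922)
side 78 [0.536 0.174 0.175] [[0.521 0.16  0.171]
 [0.548 0.185 0.178]]
((532.1898193359375, 171.8139190673828), 78.70044708251953)
```

Emit:
drive_tool:
  steps:
    - [[0.032, 0.023, -0.018, 5.3, 4.4, 8.2, 0.1], [0.032, 0.023, -0.018, 5.3, 4.5, 8.1, 0.1], [0.033, 0.022, -0.018, 5.3, 4.5, 8.1, 0.1], [0.033, 0.022, -0.018, 5.3, 4.6, 8, 0.1], [0.033, 0.021, -0.018, 5.2, 4.7, 7.9, 0.1], [0.033, 0.02, -0.018, 5.2, 4.8, 7.8, 0.1], [0.033, 0.02, -0.018, 5.2, 4.9, 7.7, 0.1], [0.034, 0.019, -0.019, 5.1, 4.9, 7.6, 0.1], [0.034, 0.019, -0.019, 5.1, 5, 7.6, 0.1], [0.034, 0.018, -0.019, 5.1, 5.1, 7.5, 0.1], [0.034, 0.017, -0.019, 5.1, 5.2, 7.4, 0.1], [0.035, 0.017, -0.019, 5.1, 5.3, 7.3, 0.1], [0.035, 0.016, -0.018, 5.1, 5.4, 7.2, 0.1], [0.035, 0.016, -0.018, 5, 5.5, 7.1, 0.1], [0.035, 0.015, -0.018, 5, 5.6, 7, 0.1], [0.036, 0.014, -0.018, 5, 5.7, 6.8, 0.1]]

```text
time_s: 18.17
tool_pos: [0.5334, 0.1725, 0.2497]
orientation: [[-0.561, 0.828, -0.001], [0.828, 0.561, 0.007], [0.007, 0.003, -1.0]]
wrist_force: [0.1, 0.9, 0.1]
opening: 0.554
```

```bash
python3 st.py; python3 - <<'E'
from plan import *
D=[json.loads(l) for l in open('log.jsonl')];d=D[-1];p=np.array(d['p']);Rm=np.array(d['R'])
P=np.array([.534,.1715,.146]);print(P-p);show(posesteps(p,Rm,P,downR(34),1))
show(posesteps(p,Rm,np.array([.534,.1715,.2]),downR(34),6))
# cloud of knob vs fingers
E
```

```text
18.1667 q [  6.2772  23.9847  90.2933   0.4552  65.7395 -28.0332] p [0.5334 0.1725 0.2497] 
 [[-0.561   0.8278 -0.0011]
 [ 0.8278  0.561   0.0072]
 [ 0.0065  0.0031 -1.    ]] F [0.0565 0.8532 0.1361] T [ 0.0054 -0.027   0.0229] op 0.5535075670394276
[ 0.001 -0.001 -0.104]
[0.003, -0.007, 0.002, -1.8, -0.4, 103.7], 
max rot deg/row 0.4332244740327503 shift 103.68079266078328 0.006544635882350998
[0.001, -0.001, 0.000, -0.2, -0.0, 8.3], [0.001, -0.001, 0.000, -0.2, -0.0, 8.3], [0.001, -0.001, 0.000, -0.2, -0.0, 8.3], [0.001, -0.001, 0.000, -0.2, -0.0, 8.3], [0.001, -0.001, 0.000, -0.2, -0.0, 8.3], [0.001, -0.001, 0.000, -0.2, -0.0, 8.3], 
max rot deg/row 0.07220407900545837 shift 8.281317469737784 0.0010907726470584997
```

Now I'll lower to just above the knob and look at the alignment.

Emit:
drive_tool:
  steps:
    - [[0.001, -0.001, 0, -0.2, 0, 8.3, 0.1], [0.001, -0.001, 0, -0.2, 0, 8.3, 0.1], [0.001, -0.001, 0, -0.2, 0, 8.3, 0.1], [0, -0.001, 0, -0.2, 0, 8.3, 0.1], [0, -0.001, 0, -0.2, 0, 8.3, 0.1], [0, -0.001, 0, -0.2, 0, 8.3, 0.1], [0, 0, 0, 0, 0, 0, 0.1]]

```text
time_s: 18.75
tool_pos: [0.5326, 0.17, 0.1985]
orientation: [[-0.56, 0.829, -0.002], [0.829, 0.56, -0.002], [-0.001, -0.003, -1.0]]
wrist_force: [0.5, 0.4, 0.3]
opening: 0.546
```

```bash
python3 st.py; python3 - <<'E'
from plan import *
from h import *
D=[json.loads(l) for l in open('log.jsonl')];d=D[-1];P=np.array(d['p']);Rm=np.array(d['R'])
p,dd=optics.grab_frame('side');np.savez('side5.npz',p=p,d=dd)
L=(cloud('side',dd).reshape(-1,3)-P)@Rm; col=p.max(2).reshape(-1)
for z0 in(-.03,-.02,-.01,0): 
    k=(abs(L[:,0])<.02)&(abs(L[:,1])<.05)&(abs(L[:,2]-z0)<.005)
    for s in(-1,1):
        kk=k&(L[:,1]*s>0)
        if kk.sum()>3:print('fing',z0,s,kk.sum(),np.percentile(L[kk,0],[3,50,97])*1000,np.percentile(L[kk,1],[3,50,97])*1000)
k=(abs(L[:,0])<.025)&(abs(L[:,1])<.025)&(L[:,2]>.018)&(L[:,2]<.05);W=(L[k]@Rm.T)+P
for z0 in(.15,.16,.17): 
    w=W[abs(W[:,2]-z0)<.005]
    if len(w)>5:
        A=np.c_[2*w[:,:2],np.ones(len(w))];
        r=least_squares(lambda c:np.hypot(*(w[:,:2]-c).T)-.0145,[.534,.172],loss='soft_l1',f_scale=.001);print(z0,len(w),r.x,np.std(r.fun))
t=W[W[:,2]>.1735];print('top',len(t),t.mean(0))
u,v=proj('side',[.534,.172,.17])[0].astype(int);c=p[v-50:v+40,u-60:u+60];cv2.imwrite('pics/side5.png',cv2.resize(c[:,:,::-1],None,fx=6,fy=6,interpolation=cv2.INTER_CUBIC))
E
```

```text
18.75 q [  6.316   27.5868  93.548   -0.1491  58.9732 -27.6519] p [0.5326 0.17   0.1985] 
 [[-0.5598  0.8286 -0.0016]
 [ 0.8286  0.5598 -0.0024]
 [-0.0011 -0.0027 -1.    ]] F [0.5048 0.3555 0.2981] T [-0.0219 -0.0339 -0.0274] op 0.54614096970397
fing -0.03 -1 23 [-10.294   2.573  10.953] [-30.257 -24.21  -22.525]
fing -0.03 1 27 [-5.626  6.601 12.165] [25.48  34.451 38.569]
fing -0.02 -1 28 [-8.799  2.299 11.869] [-28.261 -23.678 -21.61 ]
fing -0.02 1 28 [-5.088  6.346 11.905] [25.695 34.422 37.309]
fing -0.01 -1 25 [-7.488  5.18  11.854] [-31.613 -24.064 -22.352]
fing -0.01 1 19 [-3.25   8.004 12.321] [23.524 30.26  36.441]
fing 0 -1 5 [-8.803 -4.286  2.04 ] [-26.1   -24.729 -23.309]
0.15 16 [0.535 0.17 ] 0.0010967197802872696
0.16 34 [0.534 0.169] 0.0010809141079257034
0.17 46 [0.534 0.17 ] 0.0025418531680464172
top 56 [0.535 0.174 0.176]
```

View pics/side5.png

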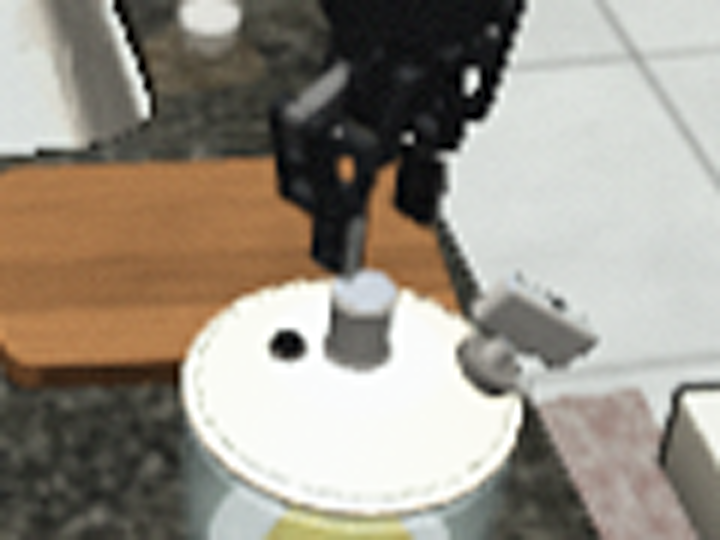

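Emit:
drive_tool:
  steps:
    - [[0, 0, 0, -0.1, 0.2, 7.4, 0.1], [0, 0, 0, -0.1, 0.2, 7.4, 0.1], [0, 0, 0, -0.1, 0.2, 7.4, 0.1], [0, 0, 0, -0.1, 0.2, 7.4, 0.1], [0, 0, 0, 0, 0.2, 7.4, 0.1], [0, 0, 0, 0, 0.2, 7.4, 0.1], [0, 0, 0, 0, 0.2, 7.4, 0.1], [0, 0, 0, 0, 0, 0, 0.1], [0, 0, 0, 0, 0, 0, -0.2], [0, 0, 0, 0, 0, 0, -0.5], [0, 0, 0, 0, 0, 0, -1], [0, 0, 0, 0, 0, 0, -1], [0, 0, 0, 0, 0, 0, -1], [0, 0, 0, 0, 0, 0, -1]]
  force: 80

```text
time_s: 19.97
tool_pos: [0.5354, 0.1706, 0.1487]
orientation: [[-0.56, 0.828, 0.002], [0.828, 0.56, -0.002], [-0.003, 0.0, -1.0]]
wrist_force: [-0.2, -0.9, -0.4]
opening: 0.321
```

```bash
python3 st.py
```

```text
19.9667 q [  6.3607  31.7259  95.7694  -0.1753  52.4107 -27.6092] p [0.5354 0.1706 0.1487] 
 [[-0.5603  0.8283  0.0019]
 [ 0.8283  0.5603 -0.0022]
 [-0.0029  0.0003 -1.    ]] F [-0.2404 -0.8698 -0.3573] T [-0.0954  0.195   0.0364] op 0.32081900510610817
```

Emit:
drive_tool:
  steps:
    - [[0, 0, 0, 0, 0, -2, -1], [0, 0, 0, 0, 0, -4, -1], [0, 0, 0, 0, 0, -4, -1], [0, 0, 0, 0, 0, 0, -1]]

```text
time_s: 20.3
tool_pos: [0.536, 0.1709, 0.1593]
orientation: [[-0.56, 0.828, 0.004], [0.828, 0.56, -0.002], [-0.004, 0.002, -1.0]]
wrist_force: [0.2, 1.0, -4.9]
opening: 0.322
```

```bash
python3 st.py
```

```text
20.3 q [  6.3719  30.8477  95.2673  -0.1619  53.696  -27.609 ] p [0.536  0.1709 0.1593] 
 [[-0.5603  0.8283  0.0035]
 [ 0.8283  0.5603 -0.0019]
 [-0.0036  0.0019 -1.    ]] F [ 0.2324  0.9631 -4.8876] T [ 0.0189 -0.0492  0.0149] op 0.32150690588094105
```

Emit:
drive_tool:
  steps:
    - [[0, 0, 0, 0, 0, -5, -1], [0, 0, 0, 0, 0, -7, -1], [0, 0, 0, 0, 0, -8, -1], [0, 0, 0, 0, 0, -8, -1], [0, 0, 0, 0, 0, -8, -1], [0, 0, 0, 0, 0, -8, -1], [0, 0, 0, 0, 0, -6, -1], [0, 0, 0, 0, 0, -3, -1], [0, 0, 0, 0, 0, 0, -1]]

```text
time_s: 21.05
tool_pos: [0.5359, 0.1709, 0.2126]
orientation: [[-0.56, 0.828, 0.004], [0.828, 0.56, -0.002], [-0.004, 0.002, -1.0]]
wrist_force: [0.3, -0.4, -4.5]
opening: 0.319
```

```bash
python3 st.py; python3 - <<'E'
from plan import *
from h import *
D=[json.loads(l) for l in open('log.jsonl')];d=D[-1];P=np.array(d['p'])
for n in('top','side'):
    p,dd=optics.grab_frame(n);np.savez(n+'6.npz',p=p,d=dd)
    u,v=proj(n,[.534,.1,.15])[0].astype(int);c=p[v-60:v+60,u-80:u+80];cv2.imwrite(f'pics/{n}6.png',cv2.resize(c[:,:,::-1],None,fx=5,fy=5,interpolation=cv2.INTER_CUBIC))
    Cl=cloud(n,dd).reshape(-1,3);col=p.reshape(-1,3).astype(int)
    b=(Cl[:,2]>.012)&(Cl[:,2]<.03)&(Cl[:,0]>.3)&(Cl[:,0]<.8)&(Cl[:,1]>-.4)&(Cl[:,1]<.2)&(col[:,0]>1.35*col[:,2])
    print(n,cv2.minAreaRect((Cl[b][:,:2]*1000).astype(np.float32)))
    f=(Cl[:,2]>.155)&(Cl[:,2]<.23)&(abs(Cl[:,0]-.535)<.1)&(abs(Cl[:,1]-.17)<.1)&(col.min(1)>170)
    w=Cl[f]; print(len(w),np.percentile(w,[1,99],axis=0))
    A=np.c_[w[:,:2]-P[:2],np.ones(len(w))]
    # dome symmetric fit: z=a-b r^2 with tilt
    e=w[w[:,2]>.162]
    low=w[(w[:,2]<.19)]
    print('flange',cv2.minEnclosingCircle((w[:,:2]*1000).astype(np.float32)))
    def res(c): 
        dx=e[:,0]-P[0];dy=e[:,1]-P[1];r2=dx**2+dy**2
        return (c[0]+c[1]*dx+c[2]*dy+c[3]*r2+c[4]*r2**2*100-e[:,2])*1000
    r=least_squares(res,[.2,0,0,-5,0],loss='soft_l1');print('tilt deg',np.degrees(r.x[1:3]),r.x[0])
print('goal shift tool',)
E
```

```text
21.05 q [  6.3798  26.6659  92.4715  -0.1522  60.6513 -27.6196] p [0.5359 0.1709 0.2126] 
 [[-0.5603  0.8283  0.0039]
 [ 0.8283  0.5603 -0.0019]
 [-0.0038  0.0022 -1.    ]] F [ 0.2715 -0.3924 -4.502 ] T [ 0.023  -0.0702 -0.0391] op 0.3194567687180697
top ((539.2210693359375, -43.245323181152344), (169.69784545898438, 249.3267059326172), 84.77690887451172)
711 [[0.47  0.097 0.176]
 [0.608 0.221 0.203]]
flange ((535.7244873046875, 170.92271423339844), 75.6123046875)
tilt deg [-0.543  1.068] 0.21482425190923554
side ((569.47412109375, -8.855575561523438), (249.6525421142578, 199.5647735595703), 84.66143798828125)
1471 [[0.464 0.112 0.177]
 [0.608 0.244 0.208]]
flange ((524.09228515625, 176.23333740234375), 87.95622253417969)
tilt deg [-0.3   -0.315] 0.2084173777458942
goal shift tool
```

View pics/side6.png

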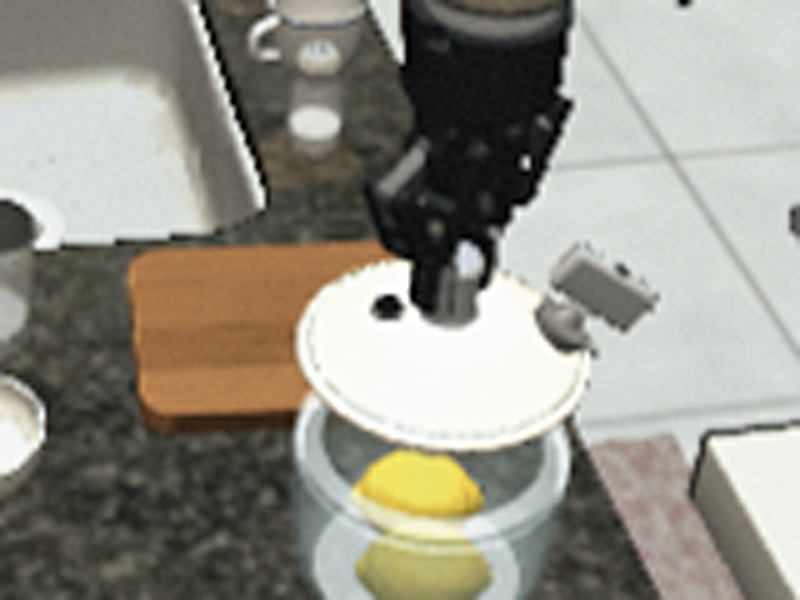

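Emit:
drive_tool:
  steps:
    - [[0, 0, 0, -6, -3.9, 0, -1], [0, 0, 0, -12, -7.8, 0, -1], [0, 0, 0, -17, -11.1, 0, -1], [0, 0, 0, -20, -13, 0, -1], [0, 0, 0, -22, -14.3, 0, -1], [0, 0, 0, -22, -14.3, 0, -1], [0, 0, 0, -22, -14.3, 0, -1], [0, 0, 0, -20, -13, 0, -1], [0, 0, 0, -17, -11.1, 0, -1], [0, 0, 0, -12, -7.8, 0, -1], [0, 0, 0, -7, -4.6, 0, -1], [0, 0, 0, -3, -2, 0, -1], [0, 0, 0, 0, 0, 0, -1]]

```text
time_s: 22.23
tool_pos: [0.5389, -0.0445, 0.2116]
orientation: [[-0.559, 0.829, 0.001], [0.829, 0.559, -0.002], [-0.002, -0.0, -1.0]]
wrist_force: [0.3, 0.7, -4.3]
opening: 0.324
```

```bash
python3 st.py; python3 - <<'E'
from h import *
for n in ('top','side'):
    p,dd=optics.grab_frame(n);np.savez(n+'7.npz',p=p,d=dd)
    u,v=proj(n,[.534,.03,.1])[0].astype(int);c=p[v-60:v+60,u-80:u+80];cv2.imwrite(f'pics/{n}7.png',cv2.resize(c[:,:,::-1],None,fx=5,fy=5,interpolation=cv2.INTER_CUBIC))
E
```

```text
22.2333 q [-16.5245  25.178   95.5026  -0.096   59.223  -50.4792] p [ 0.5389 -0.0445  0.2116] 
 [[-0.5592  0.829   0.0012]
 [ 0.829   0.5592 -0.0019]
 [-0.0022 -0.     -1.    ]] F [ 0.3332  0.6583 -4.2643] T [ 0.0719 -0.0457  0.0015] op 0.3239378237600316
```

View pics/side7.png

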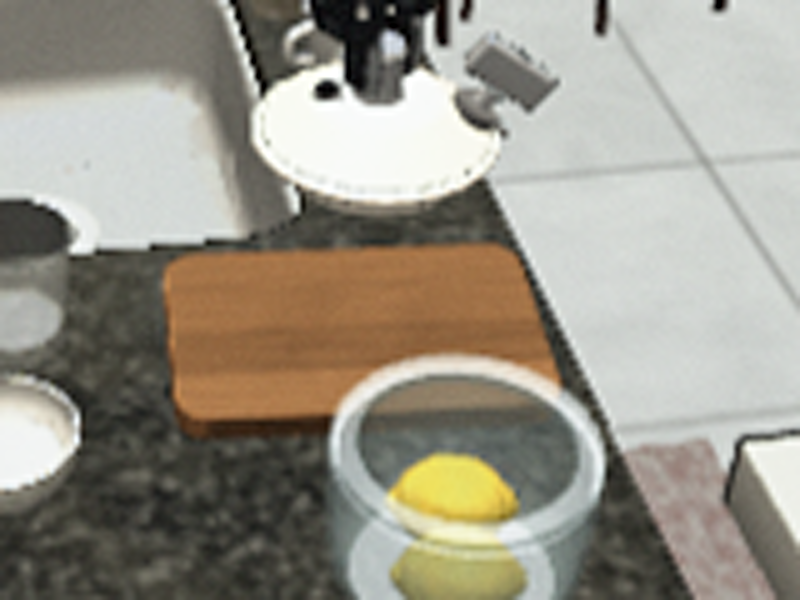

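Emit:
drive_tool:
  steps:
    - [[0, 0, 0, 0, 0, 4, -1], [0, 0, 0, 0, 0, 8, -1], [0, 0, 0, 0, 0, 10, -1], [0, 0, 0, 0, 0, 12, -1], [0, 0, 0, 0, 0, 12, -1], [0, 0, 0, 0, 0, 12, -1], [0, 0, 0, 0, 0, 12, -1], [0, 0, 0, 0, 0, 12, -1], [0, 0, 0, 0, 0, 10, -1], [0, 0, 0, 0, 0, 8, -1], [0, 0, 0, 0, 0, 7, -1], [0, 0, 0, 0, 0, 5, -1], [0, 0, 0, 0, 0, 3, -1], [0, 0, 0, 0, 0, 2, -1], [0, 0, 0, 0, 0, 0, -1]]

```text
time_s: 23.58
tool_pos: [0.5394, -0.0442, 0.0948]
orientation: [[-0.56, 0.828, 0.002], [0.828, 0.56, -0.002], [-0.003, 0.0, -1.0]]
wrist_force: [-0.8, 0.2, -3.9]
opening: 0.319
```

Emit:
drive_tool:
  steps:
    - [[0, 0, 0, 0, 0, 2, -1], [0, 0, 0, 0, 0, 2, -1], [0, 0, 0, 0, 0, 2, -1], [0, 0, 0, 0, 0, 2, -1], [0, 0, 0, 0, 0, 0, -1]]

```text
time_s: 24.0
tool_pos: [0.5391, -0.0441, 0.0867]
orientation: [[-0.56, 0.828, 0.001], [0.828, 0.56, -0.002], [-0.002, 0.0, -1.0]]
wrist_force: [-0.8, 0.1, -3.9]
opening: 0.32
```

Emit:
drive_tool:
  steps:
    - [[0, 0, 0, 0, 0, 1, -1], [0, 0, 0, 0, 0, 1, -1], [0, 0, 0, 0, 0, 1, -1], [0, 0, 0, 0, 0, 1, -1], [0, 0, 0, 0, 0, 0, -1]]

```text
time_s: 24.42
tool_pos: [0.5392, -0.0442, 0.0828]
orientation: [[-0.56, 0.828, 0.002], [0.828, 0.56, -0.002], [-0.003, 0.0, -1.0]]
wrist_force: [0.1, 0.1, -4.1]
opening: 0.319
```

Emit:
drive_tool:
  steps:
    - [[0, 0, 0, 0, 0, 0.5, -1], [0, 0, 0, 0, 0, 0.5, -1], [0, 0, 0, 0, 0, 0.5, -1], [0, 0, 0, 0, 0, 0, -1]]

```text
time_s: 24.75
tool_pos: [0.5396, -0.0442, 0.0817]
orientation: [[-0.56, 0.828, 0.002], [0.828, 0.56, -0.002], [-0.003, 0.001, -1.0]]
wrist_force: [0.7, -0.1, -2.1]
opening: 0.32
```

Emit:
drive_tool:
  steps:
    - [[0, 0, 0, 0, 0, 0.5, -1], [0, 0, 0, 0, 0, 0.3, -1], [0, 0, 0, 0, 0, 0, -1]]

```text
time_s: 25.0
tool_pos: [0.5396, -0.0442, 0.0816]
orientation: [[-0.56, 0.828, 0.003], [0.828, 0.56, -0.002], [-0.004, 0.001, -1.0]]
wrist_force: [-1.5, 1.0, 5.0]
opening: 0.322
```

Emit:
drive_tool:
  steps:
    - [[0, 0, 0, 0, 0, 0, -0.3], [0, 0, 0, 0, 0, 0, -0.2], [0, 0, 0, 0, 0, 0, 0], [0, 0, 0, 0, 0, 0, 0.1], [0, 0, 0, 0, 0, 0, 0.1], [0, 0, 0, 0, 0, 0, 0.1], [0, 0, 0, 0, 0, -4, 0.1], [0, 0, 0, 0, 0, -7, 0.1], [0, 0, 0, 0, 0, -8, 0.1], [0, 0, 0, 0, 0, -8, 0.1], [0, 0, 0, 0, 0, -8, 0.1]]

```text
time_s: 25.92
tool_pos: [0.5396, -0.0442, 0.1169]
orientation: [[-0.56, 0.828, 0.003], [0.828, 0.56, -0.002], [-0.004, 0.001, -1.0]]
wrist_force: [0.2, 0.0, -0.2]
opening: 0.551
```

```bash
python3 st.py
```

```text
25.9167 q [-16.466   33.3009 100.1093  -0.1203  46.3962 -50.4568] p [ 0.5396 -0.0442  0.1169] 
 [[-0.5603  0.8283  0.0028]
 [ 0.8283  0.5603 -0.0024]
 [-0.0036  0.001  -1.    ]] F [ 0.2422  0.0039 -0.1995] T [-0.0045  0.0132 -0.0415] op 0.5505434655304569
```

Released with no load on the wrist. I'll retreat upward, clear of the scene, then inspect.

Emit:
drive_tool:
  steps:
    - [[0, 0, 0, 0, 0, -10, 0.1], [0, 0, 0, 0, 0, -15, 0.1], [0, 0, 0, 0, 0, -15, 0.1], [0, 0, 0, 0, 0, -15, 0.1], [0, 0, 0, 0, 0, -15, 0.1], [0, 0, 0, 0, 0, -15, 0.1], [0, 0, 0, 0, 0, -15, 0.1], [0, 0, 0, 0, 0, -15, 0.1], [0, 0, 0, 0, 0, -15, 0.1], [0, 0, 0, -15, -15, -10, 0.1], [0, 0, 0, -15, -20, -5, 0.1], [0, 0, 0, -15, -20, 0, 0.1], [0, 0, 0, -15, -20, 0, 0.1], [0, 0, 0, -15, -20, 0, 0.1], [0, 0, 0, -15, -20, 0, 0.1], [0, 0, 0, -15, -15, 0, 0.1], [0, 0, 0, -10, -10, 0, 0.1], [0, 0, 0, 0, 0, 0, 0.1]]

```text
time_s: 27.42
tool_pos: [0.4874, -0.2202, 0.2617]
orientation: [[-0.558, 0.83, 0.003], [0.83, 0.558, -0.004], [-0.005, 0.0, -1.0]]
wrist_force: [0.2, 0.0, -0.6]
opening: 0.552
```

```bash
python3 st.py; python3 - <<'E'
from h import *
for n in ('top','side'):
    p,dd=optics.grab_frame(n);np.savez(n+'8.npz',p=p,d=dd);cv2.imwrite(f'pics/{n}8.png',p[:,:,::-1])
    C=cloud(n,dd).reshape(-1,3);col=p.reshape(-1,3).astype(int)
    f=(C[:,2]>.04)&(C[:,2]<.09)&(abs(C[:,0]-.54)<.1)&(abs(C[:,1]+.044)<.1)&(col.min(1)>170);w=C[f]
    k=(C[:,2]>.105)&(C[:,2]<.118)&(abs(C[:,0]-.54)<.03)&(abs(C[:,1]+.044)<.03)
    print(n,'lid',cv2.minEnclosingCircle((w[:,:2]*1000).astype(np.float32)),'knob top',k.sum(),C[k].mean(0))
    b=(C[:,2]>.012)&(C[:,2]<.03)&(C[:,0]>.3)&(C[:,0]<.8)&(C[:,1]>-.4)&(C[:,1]<.2)&(col[:,0]>1.35*col[:,2])
    print('board',cv2.minAreaRect((C[b][:,:2]*1000).astype(np.float32)))
E
```

```text
27.4167 q [-36.2492  21.0493  93.1343  -0.0824  65.5363 -70.1101] p [ 0.4874 -0.2202  0.2617] 
 [[-0.5577  0.8301  0.0032]
 [ 0.8301  0.5577 -0.0039]
 [-0.005   0.0004 -1.    ]] F [ 0.2267  0.0032 -0.5655] T [ 0.0381 -0.0189  0.0056] op 0.551905590292033
top lid ((539.0323486328125, -42.53353500366211), 75.61311340332031) knob top 83 [ 0.53811346 -0.04214703  0.10887402]
board ((544.6227416992188, 22.114120483398438), (301.49249267578125, 248.87742614746094), 85.04092407226562)
side lid ((538.6608276367188, -41.867637634277344), 77.30525970458984) knob top 43 [ 0.54073474 -0.04130483  0.10831287]
board ((545.9449462890625, -10.898513793945312), (232.50106811523438, 251.93385314941406), 81.76066589355469)
```

View pics/side8.png

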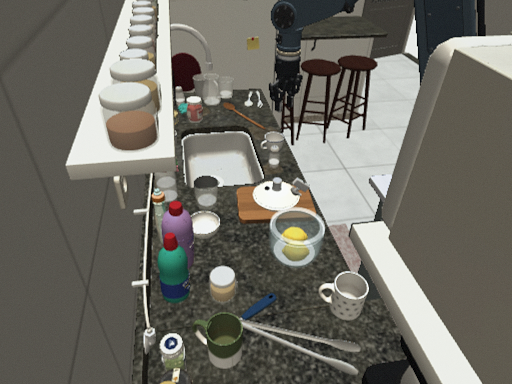

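View pics/top8.png

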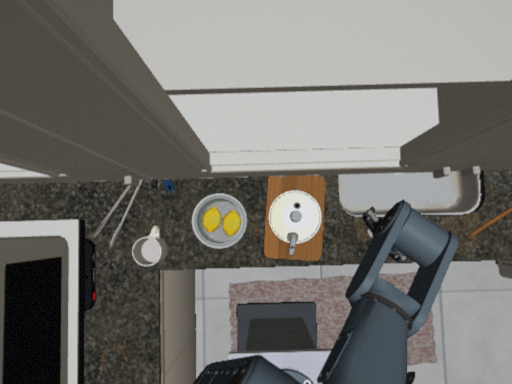

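The lid stands level and centred on the board, around (296,216) in the top view, with its tap still radial. The bowl with both lemons is still in place at (219,221), and the mug is where it was.

```bash
python3 -c "
from plant import order,readout
print(order.job_done()); print(readout.get_state()['time_s'])"
```

```text
the job is handed in; nothing more can be done
None
the job is handed in; nothing more can be done
```

The lid is off the bowl and standing right way up on the middle of the cutting board. I handed the job in about 27.5 s into the 53 s limit.

- **Vent tap:** I turned it about 1.4 rad counter-clockwise until it met its stop (0.31 N m back on the tool). The pictures then showed the wing lying along the slope.
- **Lifting the lid:** I gripped the knob and lifted. The wrist carried about 4.5 N, roughly the lid's own weight, and the bowl stayed on the worktop.
- **Setting down:** I lowered the lid until it touched the board, pressed about 5 N, released, and moved the gripper away.

**Last checks**
- **Lid position:** the lid centre measured about (0.539, -0.042), against a board centre of (0.5395, -0.0435) measured before placing.
- **Lid height:** the knob top measured z about 0.108–0.109, where 0.110 was expected.
- **Bowl and surroundings:** the bowl with both lemons stood in the same place in the pictures, and the mug looked unmoved. I did not measure the mug, shaker or spice jar again at the end.
- **Robot:** nothing was touching the gripper.

**Disagreements**
- The knob looked 1–3 mm further along y after the tap was turned than before. That is close to the camera error, so the bowl may have shifted by that much.
- The final board fit was spoiled because the lid covers part of the board. I used the earlier board measurement instead.

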